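# Tighten the work clamp's lock ring with a pin spanner

### The arm

A 6-joint arm with a two-finger parallel gripper is mounted at the origin on the work surface; the furniture and walls round the work are solid. World frame = base frame: x ahead of the robot, y to its left, z up, the work surface at z = 0. Lengths are in m, angles in degrees, forces in N, time in s.
With the tool pointing down it reaches from about 0.3 to 0.75 m from the base axis. Payload 8.5 kg.
Tool frame: the origin (TCP) lies at the very end of the fingers, on their centre line; the grasp point (between the pads) lies 19 mm behind it (env.grip_point_offset is the distance from the TCP to the grasp point, in m); z points along the fingers, y is the direction in which the jaws open and shut (so a half turn about z gives the same grasp; the last joint's range is limited). The gripper opens to 85 mm and grips with 20 to 120 N. Pads are 22 mm wide; open, the fingers measure 114 mm over their backs; the gripper's body (76 mm by 85 mm) begins 54 mm behind the grasp point. The pads swing forward as they close: fully open they stand 13 mm farther back than shut.
Start: joints at [-89.685, 21.807, 74.336, -0, 83.858, -12.336], TCP at [0.12, -0.537, 0.231] pointing down, gripper open.
Joint ranges: [-178.18, 178.18], [-50.72, 133.34], [12.68, 142.11], [-81.47, 261.47], [9.98, 163.14], [-165.26, 165.26]. Speed limits (degrees/s): [136.94, 136.94, 180, 180, 180, 180].

### API

Orientations are given as a 3x3 rotation matrix whose columns are the frame's x, y, z axes.
In Python, from rig import env gives the robot as it stands.
- The arm moves only by the tool move_arm, never from a script. Its argument "moves" is a list of rows, each a list of 4 numbers: the shift along the tool's x, y, z in mm, then the turn about the tool's z in rad. In form: [[tx, ty, tz, spin], ...]. A call has 1 to 20 rows; each row is the pose to reach, as a shift and turn from the pose commanded when the call began, along the tool's axes at that moment; what a row does not reach only later rows make up. A row lasts 1/10 s, in which the tool goes at most 50 mm and 8.59 degrees, less where a joint would pass 70% of its speed; a pose out of reach is approached as far as the arm can. A call with a gripper value outside its range is refused whole. "grip" is the closure, from 0 (fully open) to 1 (shut), set as the call begins (left out, the last holds). The fingers move at their own pace and stop on an object; "grip_force" is the grip in N (left out, the last holds). Time passes only in rows, so rows that repeat a pose let the fingers close. It gives the time, the measured TCP pose, the force and the opening at its end, in the units of the state.
- env.observe(): the state, without advancing time (a new reading comes with each control period).
- env.get_image(name): name is "side" or "top"; returns the picture (420x560x3 uint8, red, green, blue); there is no depth.
- env.get_calibration(name): a dict with "fovy" (degrees; the focal length in pixels is half the picture's height over the tangent of half this angle, whatever the lens; pixels are square), "cx", "cy" (the principal point, pixels), "extrinsics" (4x4, takes a point from world to camera coordinates). Camera axes: x right, y up, looking along -z (the intrinsics and any distortion apply to the point x, -y, -z); pixel columns grow to the right and rows downward; lengths in m; the calibration is good to about 2 mm. A picture is of the moment at which its call begins. get_calibration takes no time and is no camera call.
- env.close_job(): hands the job in, once; it reports no verdict.
Trained networks look in the newest picture that a camera, given by its name, has taken for a name from the list of things; names that differ only in an ending like _2 or _b are one class to them, and where a whole thing is asked for, a point or a joint stands for the part that bears it (a point fixed in the world has none). Each returns a list of dicts, best first, with "conf" (0 to 1); they miss things now and then, are a little off and sometimes report something else, mostly with a low value. They report only what shows in the picture. A call takes as long as a camera call. They do not tell look-alikes from the thing itself.
- env.silhouettes(camera, name): "region" (420x560 bool, what is visible of it) and "point" ([row, column] in pixels, amid what is visible of it).
- env.tip_of(camera, name): "point" ([row, column] in pixels: a listed point, or the origin of a listed thing).
The state is a dict: "time_s": time; "q": joint angles; "qvel": joint speeds; "joint_efforts": joint torques, N m; "position": TCP position; "tool_rot": TCP orientation; "ft_force": force on the tool from outside, world axes, zero at the start; "wrist_torque": the same for the moment, N m; "grip_width": finger opening in m.
Only numpy, scipy, OpenCV 4.12 (cv2) and the standard library are available. Lean on these libraries where they do the work, as an engineer would, in place of code of your own. Each camera call takes 0.05 s, during which the arm holds its last target.

### The job

The brass lock ring that holds the round carved blank in the tilted work clamp is loose. Lift the two-pin spanner out of its wooden stand, push both pins well into the ring's two holes before the ring turns at all, and turn the ring clockwise (seen facing it) fully home to its stop, where its white line meets the red mark. Then put the spanner back upright, pins down in the slot of its stand, and let go; turn the ring only with the spanner and leave the other things where they are.

Things in the scene. Friction and masses are not known exactly. Their poses are not given: they have to be found in the camera images.
- spanner_grip (a point): Pin spanner, 76 mm tall, about 250 g, upright in the stand. Point: centre of its orange grip block, 40 mm (x) by 26 mm (y) by 44 mm (z); grip it across the 26 mm y sides. z points up, away from the pins; x runs along the dark steel cross bar below (96 x 26 x 12 mm), whose underside is 40 mm below this point. A half turn about z leaves it the same.
- pins_mid (a point): Point midway between the spanner's two pin tips, 54 mm below the grip's centre (axes as the spanner's). The two round-nosed steel pins are 7 mm thick, stand 14 mm down from the bar, at x = +38 and x = -38 mm.
- pin_a (a point): Tip of the spanner's pin at x = +38 mm (axes as the spanner's).
- pin_b (a point): Tip of the spanner's pin at x = -38 mm (axes as the spanner's).
- spanner: The spanner as a whole; origin midway between the pin tips, axes as the spanner's.
- ring_face (a point): Centre of the outer face of the brass lock ring, 104 mm across, 16 mm thick, on a grey clamp fixed to the table. z is the ring's axis, out of the face: 23 to 40 degrees from vertical, leaning toward the robot's side; this tilt is locked, but differs from run to run. x and y turn with the ring: holes on x, white line along +y. A wooden blank fills its middle, 0.5 mm below the face.
- ring_hole (a point): Mouth centre, on the face, of the ring's hole at x = +38 mm from the ring's centre (axes as the ring's). The other is at x = -38 mm. Both are round, 11 mm wide, 16 mm deep and run along the ring's z. With the 14 mm pins fully in, the spanner's bar rests on the ring's face.
- lock_ring (a joint): Angle of the lock ring in rad, growing as it turns clockwise seen facing it (negative about its z). Starts at 0.1 to 0.5; the stop (home) is at 1.25, where the white line meets the red mark on the rim of the head below, 124 mm across. Friction about 0.12 N m; it stays where left. The pins have about 3 degrees of play in the holes. The clamp's cheeks, up to 85 mm to each side, are 134 mm high.
- stand_seat (a point): Middle of the top of the wooden stand, fixed to the table, 34 mm high, 130 x 60 mm on a 150 x 80 mm foot. z up, x along its slot, 94 mm long, 16 mm wide, 26 mm deep. The spanner hangs with its pins in the slot and its bar on the top: its x along the stand's x (either way round), its grip's centre 40 mm above this point.
- masking_tape: Bystander: roll of masking tape, 96 mm across, 25 mm high, lying flat; origin under its middle.
- wax_tin: Bystander: round brown wax tin with its lid on, 61 mm across, 26 mm high; origin under its middle.
- sanding_block: Bystander: wooden sanding block, 53 by 97 by 28 mm; origin under its middle.
Not all that is in view belongs to the job. Of the things like the spanner, leave any that is purple; of the rest the smaller one is meant.

How it is judged:
By the outcome, as a careful person would: the job done as asked, in the order asked, and still so for the second after the job is handed in, with the robot touching nothing.
It also fails if it takes over 61 s, if anything falls off the work surface, if the arm or the gripper's body presses on something with over 40 N, if the wrist force passes 120 N, or if a joint passes its speed limit or range.

## Working session

There is one attempt and no reset: what is moved stays moved. The work goes in short steps, Python scripts to look and compute and a tool call to move; the robot and the scene stay as the last step left them, time stands still between calls to the robot, and variables do not carry over. Pictures are saved under pics/ and viewed, and the job is handed in when it is done.

Besides the shell and the picture viewer there is one more tool, called after ">>>" as a command line: name --pt "numbers of a row" for each row, then --argument value for the rest. move_arm: Moves the arm, as the interface text tells. Its arguments: {"type":"object","properties":{"moves":{"type":"array"},"grip":{"type":"number"},"grip_force":{"type":"number"}},"required":["moves"]}

```bash
ls; mkdir -p pics; python3 - <<'E'
from rig import env
import cv2
s=env.observe(); print(s['time_s'],s['position'],s['tool_rot'],s['grip_width'],env.grip_point_offset)
for n in ('side','top'):
    im=env.get_image(n); cv2.imwrite(f'pics/{n}0.png',im[:,:,::-1]); print(env.get_calibration(n))
E
```

```text
pics
0.0 [ 0.12045357 -0.53634637  0.23069012] [[ 9.75724434e-01  2.19001890e-01  2.87486512e-05]
 [ 2.19001605e-01 -9.75723360e-01  1.49062567e-03]
 [ 3.54500569e-04 -1.44814389e-03 -9.99998889e-01]] 0.0853215194001635 0.0187
{'fovy': 48.319709217167315, 'cx': 281.13368734916133, 'cy': 218.57918578941934, 'extrinsics': array([[-0.97998055, -0.1989846 , -0.00657686,  0.51321178],
       [ 0.09437952, -0.49338957,  0.86467291, -0.12766388],
       [-0.17530155,  0.84674191,  0.50229225, -1.51047537],
       [ 0.        ,  0.        ,  0.        ,  1.        ]])}
{'fovy': 55.40502724171403, 'cx': 285.9102358834888, 'cy': 206.3725634173173, 'extrinsics': array([[ 0.00308165, -0.9996234 , -0.02726836,  0.03620463],
       [ 0.98767892, -0.00122399,  0.15648912, -0.53510577],
       [-0.15646356, -0.02741463,  0.98730319, -1.05342199],
       [ 0.        ,  0.        ,  0.        ,  1.        ]])}
```

View pics/side0.png

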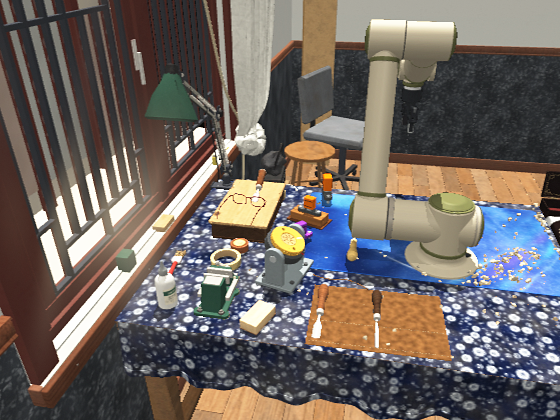

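View pics/top0.png

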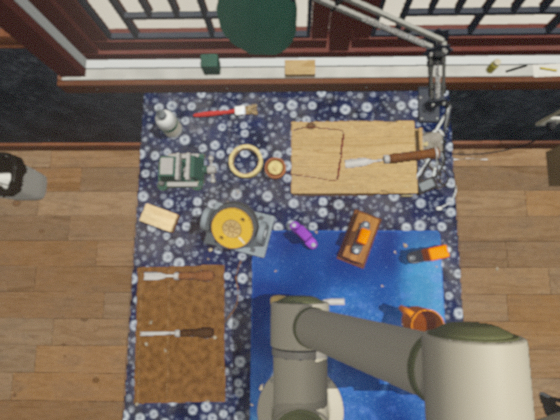

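```bash
cat > h.py <<'E'
import numpy as np, cv2
from scipy.optimize import least_squares
from rig import env
C={n:env.get_calibration(n) for n in('side','top')}
def proj(n,P):
    c=C[n]; P=np.atleast_2d(P); E=c['extrinsics']; p=P@E[:3,:3].T+E[:3,3]
    f=210/np.tan(np.radians(c['fovy'])/2)
    return np.c_[c['cy']-f*p[:,1]/-p[:,2], c['cx']+f*p[:,0]/-p[:,2]]  # row,col
def tri(obs):
    return least_squares(lambda X:np.concatenate([(proj(n,X)[0]-np.array(p)) for n,p in obs]),[.4,0,.1])
def ray(n,rc,z):
    return least_squares(lambda X:proj(n,[X[0],X[1],z])[0]-np.array(rc),[.4,0]).x
E
python3 - <<'E'
from h import *
for nm in ['spanner_grip','pin_a','pin_b','pins_mid','ring_face','ring_hole','stand_seat','masking_tape','wax_tin','sanding_block']:
    for c in('side','top'):
        for d in env.tip_of(c,nm)[:4]: print(nm,c,np.round(d['point'],1),round(d['conf'],2))
for nm in ['spanner','ring_face']:
    for c in('side','top'):
        for d in env.silhouettes(c,nm)[:4]: print('SIL',nm,c,np.round(d['point'],1),round(d['conf'],2),d['region'].sum())
a=cv2.imread('pics/side0.png'); b=cv2.imread('pics/top0.png')
cv2.imwrite('pics/s1.png',cv2.resize(a[160:310,200:370],None,fx=4,fy=4,interpolation=cv2.INTER_CUBIC)[:600])
cv2.imwrite('pics/t1.png',cv2.resize(b[190:290,190:350],None,fx=5,fy=5,interpolation=cv2.INTER_CUBIC))
cv2.imwrite('pics/t2.png',cv2.resize(b[190:290,310:470],None,fx=5,fy=5,interpolation=cv2.INTER_CUBIC))
E
```

```text
spanner_grip side [203.5 311.2] 0.74
spanner_grip side [227.7 301.3] 0.66
spanner_grip side [181.  328.9] 0.52
spanner_grip top [249.6 434.3] 0.94
spanner_grip top [231.3 303.5] 0.78
spanner_grip top [235.4 361.7] 0.55
pin_a side [209.7 302.7] 0.8
pin_a side [190.2 322.2] 0.61
pin_a side [238.2 308.5] 0.56
pin_a side [218.3 317.6] 0.53
pin_a top [257.9 407.9] 0.91
pin_a top [224.6 364.7] 0.9
pin_a top [250.7 354. ] 0.85
pin_a top [246.9 442.5] 0.81
pin_b side [209.7 302.7] 0.8
pin_b side [190.2 322.2] 0.61
pin_b side [238.2 308.5] 0.56
pin_b side [218.3 317.6] 0.53
pin_b top [257.9 407.9] 0.91
pin_b top [224.6 364.7] 0.9
pin_b top [250.7 354. ] 0.85
pin_b top [246.9 442.5] 0.81
pins_mid side [194.9 326.6] 0.75
pins_mid side [214.1 308.7] 0.54
pins_mid side [242.3 300.3] 0.46
pins_mid top [234.9 299.6] 0.66
pins_mid top [253.  425.9] 0.58
ring_face side [217.5 318.7] 0.68
ring_face side [239.6 287.2] 0.66
ring_face top [230.  229.4] 0.75
ring_hole side [248.7 292.4] 0.56
ring_hole top [238.5 220.4] 0.95
stand_seat side [212.6 311.9] 0.74
stand_seat side [214.9 309.3] 0.53
stand_seat side [263.3 225.2] 0.5
stand_seat side [317.6 257. ] 0.36
stand_seat top [235.4 362.6] 0.82
masking_tape side [265.6 225.5] 0.64
masking_tape top [162.4 243.9] 0.65
wax_tin side [248.6 236.3] 0.64
wax_tin top [172.1 273. ] 0.76
sanding_block side [319.  258.9] 0.62
sanding_block top [218.9 160.3] 0.65
sanding_block top [230.3 230.1] 0.6
SIL spanner side [206.6 309.3] 0.77 292
SIL spanner side [186.9 328.1] 0.49 251
SIL spanner top [256.  430.1] 0.7 624
SIL spanner top [230.1 303.2] 0.63 334
SIL spanner top [237.  360.1] 0.3 323
SIL ring_face side [244.2 287.3] 0.72 719
SIL ring_face top [220.7 232.8] 0.84 1003
SIL ring_face top [239.2 357.7] 0.27 368
```

View pics/s1.png

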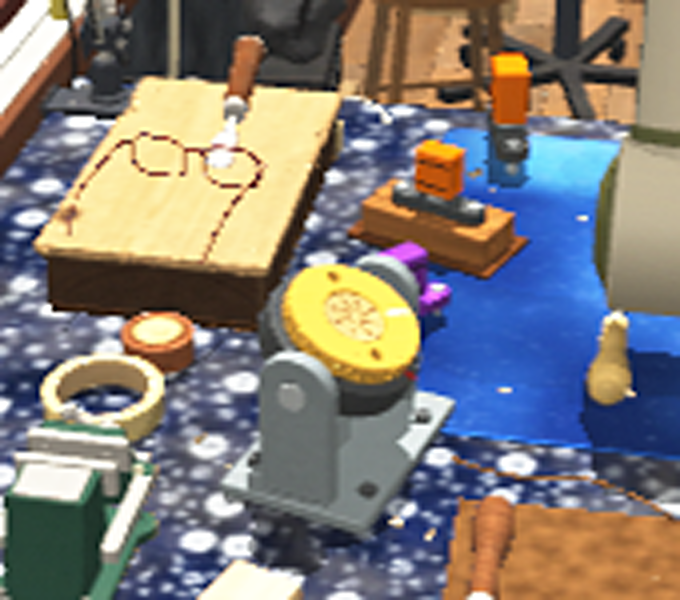

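View pics/t1.png

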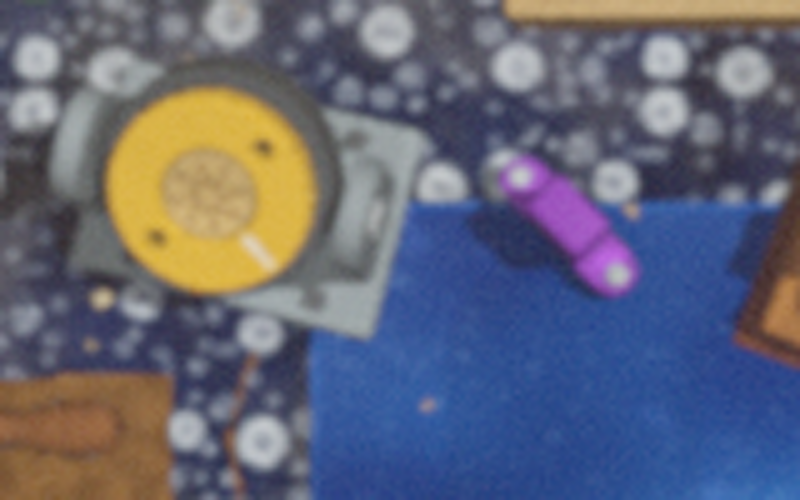

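View pics/t2.png

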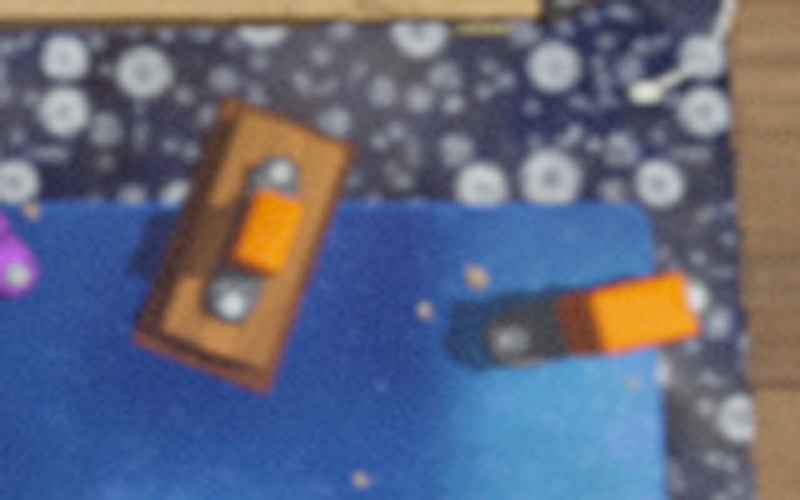

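```bash
cat > ringfit.py <<'E'
from h import *
from scipy.spatial import ConvexHull
ims={}
for n in('side','top'):
    ims[n]=np.mean([env.get_image(n).astype(np.float32) for _ in range(6)],0)
    np.save(f'pics/{n}_avg.npy',ims[n])
for n in ims: print(n,'cam',np.round(-C[n]['extrinsics'][:3,:3].T@C[n]['extrinsics'][:3,3],3))
win={'side':(220,262,262,312),'top':(202,258,205,262)}
for n,(r0,r1,c0,c1) in win.items():
    S=6; im=ims[n][r0:r1,c0:c1]
    up=cv2.resize(im,None,fx=S*2,fy=S*2,interpolation=cv2.INTER_CUBIC)
    cv2.imwrite(f'pics/{n}_ring.png',np.clip(up[:,:,::-1],0,255).astype(np.uint8))
E
python3 ringfit.py
```

```text
side cam [0.25  1.318 0.872]
top cam [0.364 0.007 1.125]
```

View pics/side_ring.png

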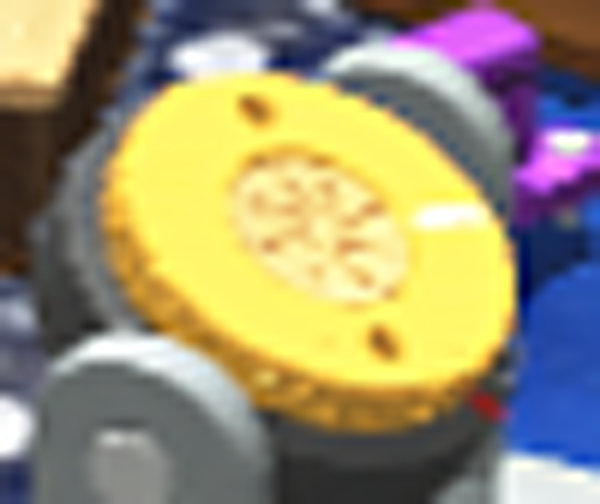

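View pics/top_ring.png

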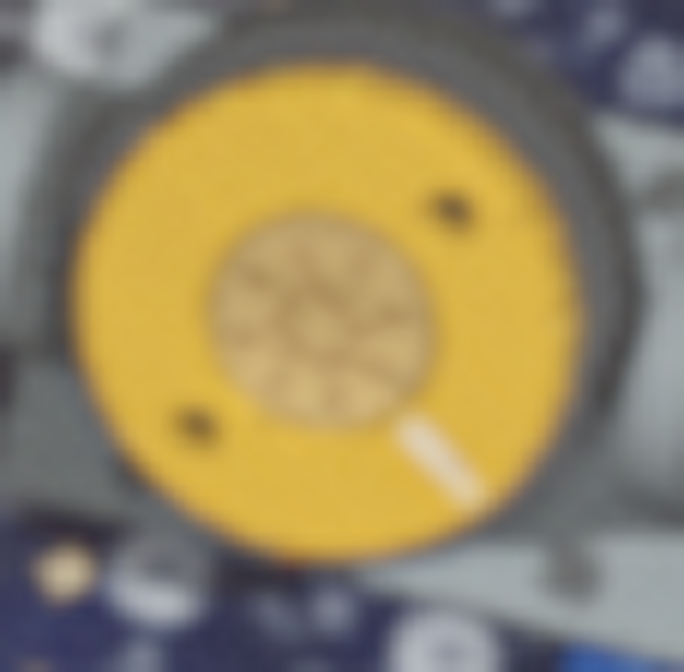

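```bash
cat > fit2.py <<'E'
from h import *
from scipy.spatial import ConvexHull
win={'side':(215,265,255,318),'top':(200,260,203,264)}
S=8
def contour(n,im):
    r0,r1,c0,c1=win[n]; w=im[r0:r1,c0:c1]
    up=cv2.resize(w,None,fx=S,fy=S,interpolation=cv2.INTER_CUBIC)
    sat=(up[:,:,0]+up[:,:,1])/2-up[:,:,2]   # yellow-ness
    lum=up[:,:,0]
    yel=np.percentile(sat,85); m=((sat>yel*(0.5 if n=='top' else 0.38))&(lum>90)).astype(np.uint8)
    m=cv2.morphologyEx(m,cv2.MORPH_OPEN,np.ones((15,15)))
    cs,_=cv2.findContours(m,cv2.RETR_EXTERNAL,cv2.CHAIN_APPROX_NONE); c=max(cs,key=cv2.contourArea)
    c=cv2.convexHull(c)[:,0].astype(float)
    # densify
    out=[]
    for a,b in zip(c,np.roll(c,-1,0)):
        k=max(1,int(np.linalg.norm(b-a)/6)); out+= [a+(b-a)*t/k for t in range(k)]
    c=np.array(out)
    return np.c_[(c[:,1]+.5)/S-.5+r0,(c[:,0]+.5)/S-.5+c0]
T=np.linspace(0,2*np.pi,180,endpoint=False)
def frame(tilt,az,ang):
    n=np.array([np.sin(tilt)*np.cos(az),np.sin(tilt)*np.sin(az),np.cos(tilt)])
    d=np.array([np.cos(az),np.sin(az),0]); down=np.cross(np.cross(n,-np.array([0,0,1.])),n)*1; down/=np.linalg.norm(down)
    side=np.cross(n,down)  # right-handed: down x? 
    y=np.cos(ang)*down+np.sin(ang)*side   # ang about +n from down-slope
    x=np.cross(y,n); return x,y,n
def hull(n,p,R=.052,th=.016):
    x,y,z=frame(p[3],p[4],p[5])
    c=p[:3]; A=c+R*(np.cos(T)[:,None]*x+np.sin(T)[:,None]*y)
    P=proj(n,np.r_[A,A-th*z]); return P[ConvexHull(P).vertices]
def sd(pts,poly):
    q=poly[:,::-1].astype(np.float32).reshape(-1,1,2)
    return np.array([cv2.pointPolygonTest(q,(float(a[1]),float(a[0])),True) for a in pts])
def model_pts(p):
    x,y,z=frame(*p[3:6]); c=p[:3]
    return dict(h1=c+.038*x,h2=c-.038*x,c=c,x=x,y=y,z=z)
E
cat > run2.py <<'E'
from fit2 import *
ims={n:np.load(f'pics/{n}_avg.npy') for n in win}
cont={n:contour(n,ims[n]) for n in win}
# upscaled pixel positions (x12) -> row,col
def px(n,u,v):
    r0,c0={'side':(220,262),'top':(202,205)}[n]; return np.array([(v+.5)/12-.5+r0,(u+.5)/12-.5+c0])
obs={'top':{'h1':px('top',450,210),'h2':px('top',195,425),'l':(px('top',410,425),px('top',472,498))},
 'side':{'h1':px('side',257,107),'h2':px('side',383,341),'l':(px('side',418,218),px('side',485,212))}}
def res(p,wh=1):
    r=[]
    for n in win:
        d=sd(cont[n],hull(n,p)); r.append(d*np.sqrt(40/len(d)))
        m=model_pts(p)
        r.append(wh*(proj(n,m['h1'])[0]-obs[n]['h1'])); r.append(wh*(proj(n,m['h2'])[0]-obs[n]['h2']))
        a,b=proj(n,np.array([m['c']+.02*m['y'],m['c']+.05*m['y']])); t=(b-a)/np.linalg.norm(b-a); nn=np.array([-t[1],t[0]])
        r.append([wh*nn@(q-a) for q in obs[n]['l']])
    return np.concatenate(r)
best=None
for ang in np.arange(-3,3.2,.5):
    s=least_squares(res,[.40,.13,.16,.5,np.pi,ang],x_scale=[.01,.01,.01,.1,.1,.1],diff_step=1e-4,loss='soft_l1')
    if best is None or s.cost<best.cost: best=s
p=best.x; m=model_pts(p)
print('cost',best.cost,np.round(p[:3],4),'tilt,az,ang',np.degrees(p[3:]))
for k in m: print(k,np.round(m[k],4))
for n in win:
    d=sd(cont[n],hull(n,p)); print(n,'contour rms',d.std(),d.mean(),'h',proj(n,m['h1'])[0]-obs[n]['h1'],proj(n,m['h2'])[0]-obs[n]['h2'])
    r0,r1,c0,c1=win[n]; v=cv2.resize(ims[n][r0:r1,c0:c1][:,:,::-1],None,fx=10,fy=10,interpolation=cv2.INTER_CUBIC).clip(0,255).astype(np.uint8)
    f=lambda q:tuple(int(t) for t in ((q[1]-c0+.5)*10,(q[0]-r0+.5)*10))
    for q in cont[n]: cv2.circle(v,f(q),1,(0,255,0),-1)
    for q in hull(n,p): cv2.circle(v,f(q),1,(255,0,0),-1)
    x,y,z=m['x'],m['y'],m['z']
    for R in(.052,):
        for q in proj(n,m['c']+R*(np.cos(T)[:,None]*x+np.sin(T)[:,None]*y)): cv2.circle(v,f(q),1,(255,0,255),-1)
    for h in('h1','h2'):
        for q in proj(n,m[h]+.0055*(np.cos(T)[:,None]*x+np.sin(T)[:,None]*y)): cv2.circle(v,f(q),1,(255,255,0),-1)
    for q in proj(n,[m['c']+t*y for t in np.linspace(.02,.05,20)]): cv2.circle(v,f(q),1,(0,0,255),-1)
    cv2.imwrite(f'pics/fit_{n}.png',v)
np.save('ring.npy',p)
E
python3 run2.py
```

```text
cost 3.326742370923206 [0.4653 0.1723 0.1279] tilt,az,ang [  25.30764627  165.44924954 -125.96908552]
h1 [0.4866 0.1437 0.141 ]
h2 [0.444  0.2009 0.1148]
c [0.4653 0.1723 0.1279]
x [ 0.5606 -0.7523  0.346 ]
y [0.7173 0.65   0.2511]
z [-0.4138  0.1074  0.904 ]
side contour rms 0.27095351583316973 -0.10035434134871138 h [0.3509824  0.44097158] [0.08476721 0.52359006]
top contour rms 0.23303954202465602 -0.010070674450307425 h [ 0.4285959  -0.28689726] [ 0.47193018 -0.41777128]
```

View pics/fit_side.png

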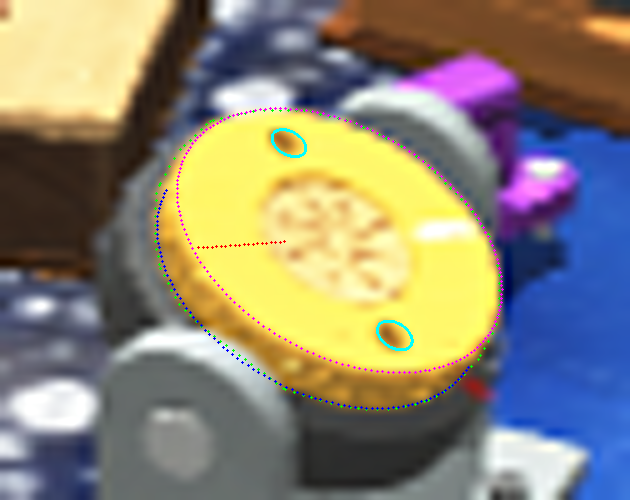

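View pics/fit_top.png

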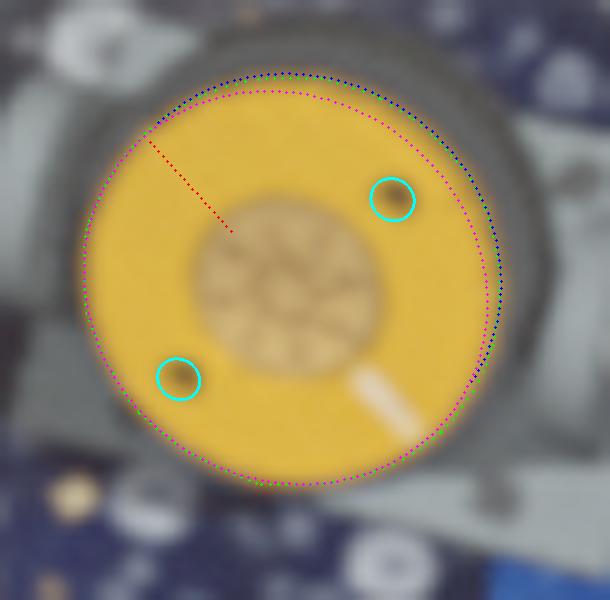

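```bash
cat > sp.py <<'E'
from h import *
g=tri([('side',[203.5,311.2]),('top',[235.4,361.7])]); print('grip',np.round(g.x,4),np.round(g.fun,2))
s=tri([('side',[212.6,311.9]),('top',[235.4,362.6])]); print('seat',np.round(s.x,4),np.round(s.fun,2))
# orange masks in averaged images
for n,(r0,r1,c0,c1) in {'top':(222,248,350,375),'side':(190,212,300,320)}.items():
    im=np.load(f'pics/{n}_avg.npy')[r0:r1,c0:c1]
    up=cv2.resize(im,None,fx=8,fy=8,interpolation=cv2.INTER_CUBIC)
    m=((up[:,:,0]>(170 if n=='top' else 150))&(up[:,:,2]<80)&(up[:,:,0]-up[:,:,1]>70)).astype(np.uint8)
    m=cv2.morphologyEx(m,cv2.MORPH_OPEN,np.ones((5,5)))
    cs,_=cv2.findContours(m,cv2.RETR_EXTERNAL,cv2.CHAIN_APPROX_NONE); c=max(cs,key=cv2.contourArea)
    r=cv2.minAreaRect(c); (u,v),(w,h),a=r; print(n,'orange rect row,col',(v+.5)/8-.5+r0,(u+.5)/8-.5+c0,w/8,h/8,a)
    cv2.drawContours(up,[c],-1,(0,255,0),1); cv2.imwrite(f'pics/or_{n}.png',cv2.resize(up[:,:,::-1],None,fx=2.5,fy=2.5).clip(0,255).astype(np.uint8))
for z,nm,ps in [(.046,'barends',[[224.6,364.7],[250.7,354.]]),(0.034,'pins',[[224.6,364.7],[250.7,354]])]:
    q=[ray('top',p,z) for p in ps]; d=q[0]-q[1]; print(nm,np.round(q,4),'mid',np.round((q[0]+q[1])/2,4),'az',np.degrees(np.arctan2(d[1],d[0])),'len',np.linalg.norm(d))
E
python3 sp.py
```

```text
grip [ 0.4507 -0.1639  0.0686] [-0.14 -1.41  1.02  0.1 ]
seat [ 0.4522 -0.1734  0.0258] [-0.24 -2.4   1.78  0.17]
top orange rect row,col 235.99158191680908 363.70972442626953 10.380441665649414 15.550308227539062 20.170654296875
side orange rect row,col 202.98495292663574 309.20290756225586 11.498167991638184 12.266378402709961 2.14758563041687
barends [[ 0.4845 -0.1762]
 [ 0.4144 -0.1458]] mid [ 0.4494 -0.161 ] az -23.431598756457547 len 0.0764174349933294
pins [[ 0.4858 -0.1782]
 [ 0.4149 -0.1475]] mid [ 0.4504 -0.1629] az -23.43159875645827 len 0.07726748385577918
```

```bash
cat > spfit.py <<'E'
from h import *
from fit2 import sd
from scipy.spatial import ConvexHull
W={'top':(218,252,346,380),'side':(186,216,296,324)}
def box(p,L=(.04,.026,.044)):
    x,y,z,a=p; c,s=np.cos(a),np.sin(a)
    B=np.array([[i*L[0]/2,j*L[1]/2,k*L[2]/2] for i in(-1,1) for j in(-1,1) for k in(-1,1)])
    return np.c_[x+c*B[:,0]-s*B[:,1],y+s*B[:,0]+c*B[:,1],z+B[:,2]]
def hullof(n,P):
    q=proj(n,P); return q[ConvexHull(q).vertices]
def contour(n,im,S=8):
    r0,r1,c0,c1=W[n]; up=cv2.resize(im[r0:r1,c0:c1],None,fx=S,fy=S,interpolation=cv2.INTER_CUBIC)
    # orange: R-B big & blue small relative; half level between face and wood
    m=((up[:,:,0]-up[:,:,2]>120)&(up[:,:,0]>145)).astype(np.uint8) if n=='side' else ((up[:,:,0]-up[:,:,2]>125)).astype(np.uint8)
    m=cv2.morphologyEx(m,cv2.MORPH_OPEN,np.ones((9,9)))
    cs,_=cv2.findContours(m,cv2.RETR_EXTERNAL,cv2.CHAIN_APPROX_NONE); c=max(cs,key=cv2.contourArea)[:,0].astype(float)
    h=cv2.convexHull(c.astype(np.int32))[:,0].astype(float); out=[]
    for a,b in zip(h,np.roll(h,-1,0)):
        k=max(1,int(np.linalg.norm(b-a)/4)); out+=[a+(b-a)*t/k for t in range(k)]
    c=np.array(out)
    return np.c_[(c[:,1]+.5)/S-.5+r0,(c[:,0]+.5)/S-.5+c0]
def viz(n,im,cont,P,f):
    r0,r1,c0,c1=W[n]; v=cv2.resize(im[r0:r1,c0:c1][:,:,::-1],None,fx=16,fy=16,interpolation=cv2.INTER_CUBIC).clip(0,255).astype(np.uint8)
    g=lambda q:tuple(int(t) for t in((q[1]-c0+.5)*16,(q[0]-r0+.5)*16))
    for q in cont: cv2.circle(v,g(q),1,(0,255,0),-1)
    h=hullof(n,P); cv2.polylines(v,[np.array([g(q) for q in h])],True,(255,0,0),1)
    cv2.imwrite(f,v)
if __name__=='__main__':
    ims={n:np.load(f'pics/{n}_avg.npy') for n in W}; ct={n:contour(n,ims[n]) for n in W}
    def res(p): return np.concatenate([sd(ct[n],hullof(n,box(p)))*np.sqrt(40/len(ct[n])) for n in W])
    s=least_squares(res,[.45,-.163,.074,np.radians(-23)],x_scale=[.01,.01,.01,.1],diff_step=1e-4,loss='soft_l1')
    print(np.round(s.x[:3],4),np.degrees(s.x[3]),s.cost)
    for n in W:
        d=sd(ct[n],hullof(n,box(s.x))); print(n,d.mean(),d.std()); viz(n,ims[n],ct[n],box(s.x),f'pics/sf_{n}.png')
E
python3 spfit.py
```

```text
[ 0.4522 -0.1684  0.0727] -25.199116119747977 32.00690190385392
top 0.842883873039805 0.39874377429859204
side 0.9086209875338983 0.3837194231501623
```

```bash
python3 -c "
import cv2,numpy as np
a=cv2.imread('pics/sf_top.png');b=cv2.imread('pics/sf_side.png')
a=a[:480,:400] if 0 else cv2.resize(a,(480,480));b=cv2.resize(b,(300,320))
c=np.zeros((480,790,3),np.uint8);c[:,:480]=a;c[:320,490:790]=b;cv2.imwrite('pics/sf.png',c)"
```

```text
(no output)
```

View pics/sf.png

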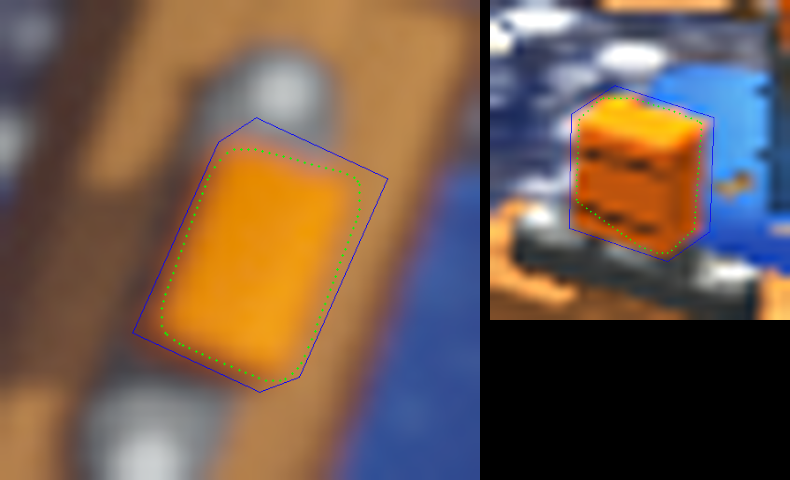

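```bash
cat >> spfit.py <<'E'
    def res(p): return np.concatenate([(sd(ct[n],hullof(n,box(p[:4])))-p[4+i])*np.sqrt(40/len(ct[n])) for i,n in enumerate(W)])
    s=least_squares(res,[.45,-.163,.074,np.radians(-23),.5,.5],x_scale=[.01,.01,.01,.1,.3,.3],diff_step=1e-4,loss='soft_l1')
    print(np.round(s.x[:3],4),np.degrees(s.x[3]),s.cost,s.x[4:])
    np.save('sp.npy',s.x[:4])
    # red mark
    im=np.load('pics/side_avg.npy'); r=im[:,:,0]-np.maximum(im[:,:,1],im[:,:,2])
    w=np.clip(r[249:258,297:308]-60,0,None); R,Cc=np.mgrid[249:258,297:308]; q=np.array([(w*R).sum(),(w*Cc).sum()])/w.sum(); print('red',q)
    from fit2 import model_pts
    p=np.load('ring.npy'); m=model_pts(p); x,y,z=-m['x'],-m['y'],m['z']
    ts=np.linspace(-2,0.2,400)
    for dep in(.016,.018,.021):
        P=[m['c']-dep*z+.062*(np.cos(t)*y+np.sin(t)*np.cross(z,y)) for t in ts]
        d=np.linalg.norm(proj('side',P)-q,axis=1); print(dep,ts[d.argmin()],d.min())
E
python3 spfit.py
```

```text
[ 0.4522 -0.1684  0.0727] -25.199116119747977 32.00690190385392
top 0.842883873039805 0.39874377429859204
side 0.9086209875338983 0.3837194231501623
[ 0.4519 -0.1682  0.0735] -21.54340787368422 4.841162093121512 [0.8742184  0.89848752]
red [253.06960557 301.80046399]
0.016 -0.9964912280701754 1.8995859000923936
0.018 -0.9468671679197995 1.9718722028428055
0.021 -0.875187969924812 2.0093919354722356
```

>>> move_arm --pt "404 -287 -69 0.613" --pt "404 -287 -69 0.613" --pt "404 -287 -69 0.613" --pt "404 -287 -69 0.613" --pt "404 -287 -69 0.613" --pt "404 -287 -69 0.613" --pt "404 -287 -69 0.613" --pt "404 -287 -69 0.613" --pt "404 -287 -69 0.613" --pt "404 -287 -69 0.613" --pt "404 -287 -69 0.613" --pt "404 -287 -69 0.613" --pt "404 -287 -69 0.613" --pt "404 -287 -69 0.613" --grip 0

```text
time_s: 3.3
position: [0.451, -0.1692, 0.3001]
tool_rot: [[0.923, -0.384, -0.001], [-0.384, -0.923, 0.0], [-0.001, 0.0, -1.0]]
ft_force: [-0.9, 0.2, -0.3]
grip_width: 0.0853
```

```bash
python3 - <<'E'
from h import *
s=env.observe(); print(s['time_s'],np.round(s['q'],3),np.round(s['position'],4),np.round(s['tool_rot'],4))
E
```

```text
3.3 [-3.4680e+01  1.2347e+01  7.6703e+01 -1.6000e-02  9.0980e+01  7.7911e+01] [ 0.451  -0.1692  0.3001] [[ 9.233e-01 -3.841e-01 -6.000e-04]
 [-3.841e-01 -9.233e-01  1.000e-04]
 [-6.000e-04  2.000e-04 -1.000e+00]]
```

>>> move_arm --pt "0 0 50 0" --pt "0 0 100 0" --pt "0 0 150 0" --pt "0 0 190 0" --pt "0 0 220 0" --pt "0 0 236 0" --pt "0 0 242 0" --pt "0 0 242 0"

```text
time_s: 4.1
position: [0.4513, -0.1688, 0.0581]
tool_rot: [[0.923, -0.384, -0.001], [-0.384, -0.923, 0.0], [-0.001, -0.0, -1.0]]
ft_force: [-0.2, 0.0, 0.6]
grip_width: 0.0854
```

```bash
python3 - <<'E'
from h import *
a=env.get_image('side')
cv2.imwrite('pics/s2.png',cv2.resize(a[130:250,240:380],None,fx=5,fy=5,interpolation=cv2.INTER_CUBIC)[:,:,::-1])
E
```

```text
(no output)
```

View pics/s2.png

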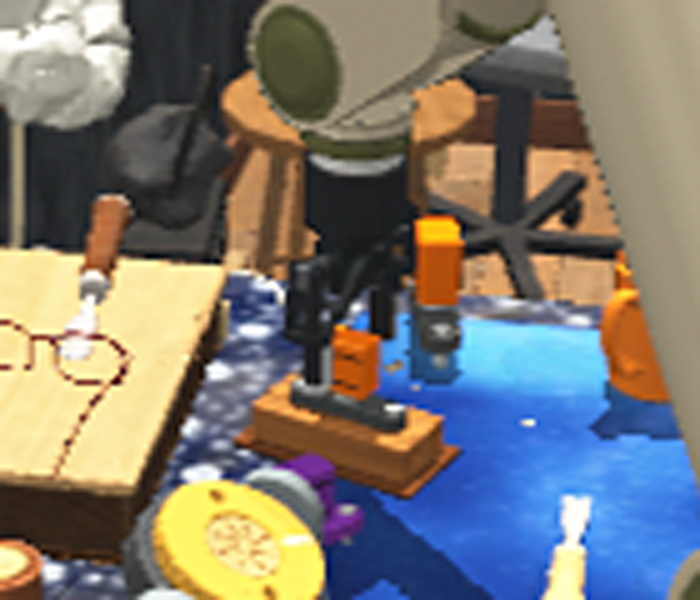

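```bash
python3 - <<'E'
from h import *
s=env.observe();p=s['position'];R=s['tool_rot']
for lab,P in [('tcp',p),('gp',p-.0187*R[:,2]),('f+',p+.048*R[:,1]),('f-',p-.048*R[:,1]),('sp',np.load('sp.npy')[:3])]:
    q=proj('side',P)[0]; print(lab,np.round(P,3),'zoom u,v',np.round([(q[1]-240+.5)*5,(q[0]-130+.5)*5]))
E
```

```text
tcp [ 0.452 -0.169  0.059] zoom u,v [351. 378.]
gp [ 0.452 -0.169  0.078] zoom u,v [351. 355.]
f+ [ 0.433 -0.213  0.059] zoom u,v [384. 352.]
f- [ 0.47  -0.125  0.059] zoom u,v [316. 405.]
sp [ 0.452 -0.168  0.074] zoom u,v [351. 360.]
```

>>> move_arm --pt "0 0 0 0" --pt "0 0 0 0" --pt "0 0 0 0" --pt "0 0 0 0" --pt "0 0 0 0" --pt "0 0 0 0" --pt "0 0 0 0" --pt "0 0 0 0" --grip 1 --grip_force 70

```text
time_s: 4.95
position: [0.4519, -0.1681, 0.0588]
tool_rot: [[0.924, -0.382, 0.001], [-0.382, -0.924, -0.0], [0.001, 0.0, -1.0]]
ft_force: [-1.0, 1.8, 5.9]
grip_width: 0.0254
```

>>> move_arm --pt "0 0 -20 0" --pt "0 0 -60 0" --pt "0 0 -110 0" --pt "-5 -20 -160 0" --pt "-15 -60 -200 0" --pt "-25 -105 -240 0" --pt "-34 -150 -280 0" --pt "-38 -166 -330 0" --pt "-38 -166 -380 0" --pt "-38 -166 -390 0" --pt "-38 -166 -390 0"

```text
time_s: 6.05
position: [0.4806, 0.0005, 0.4528]
tool_rot: [[0.925, -0.381, 0.009], [-0.381, -0.925, -0.002], [0.009, -0.001, -1.0]]
ft_force: [0.0, 0.1, -2.7]
grip_width: 0.0253
```

```bash
python3 - <<'E'
from h import *
s=env.observe(); print(s['time_s'],np.round(s['q'],3),np.round(s['position'],4),np.round(s['tool_rot'],4),s['ft_force'])
for n in('side','top'):
    a=env.get_image(n); cv2.imwrite(f'pics/{n}3.png',a[:,:,::-1])
E
```

```text
6.05 [-1.40900e+01  1.09390e+01  5.43850e+01  3.00000e-03  1.14165e+02
  9.82980e+01] [0.4806 0.0005 0.4528] [[ 0.9246 -0.3808  0.0087]
 [-0.3808 -0.9246 -0.0021]
 [ 0.0088 -0.0013 -1.    ]] [ 0.01134151  0.06574883 -2.73532381]
```

View pics/side3.png

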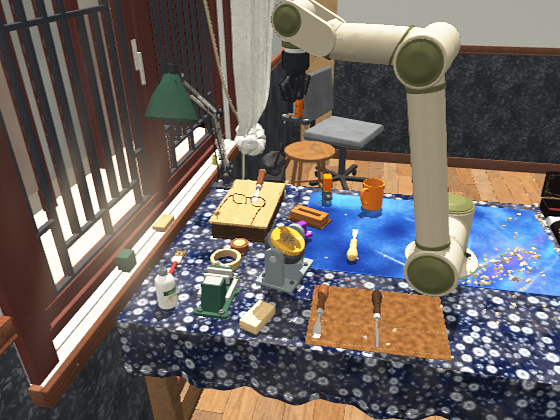

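>>> move_arm --pt "0 0 -40 0" --pt "0 0 -80 0" --pt "0 0 -105 0" --pt "0 0 -125 0" --pt "0 0 -145 0" --pt "0 0 -145 0"

```text
time_s: 6.75
position: [0.4809, -0.0008, 0.5931]
tool_rot: [[0.924, -0.383, 0.0], [-0.383, -0.924, -0.0], [0.0, 0.0, -1.0]]
ft_force: [-0.1, 0.1, -3.5]
grip_width: 0.0251
```

```bash
python3 - <<'E'
from h import *
s=env.observe(); print(s['time_s'],np.round(s['q'],3),np.round(s['position'],4),np.round(s['tool_rot'],4),s['ft_force'])
E
```

```text
6.75 [-1.42360e+01  1.81190e+01  2.04580e+01 -4.00000e-03  1.41412e+02
  9.82730e+01] [ 0.4809 -0.0008  0.5931] [[ 9.238e-01 -3.829e-01  2.000e-04]
 [-3.829e-01 -9.238e-01 -1.000e-04]
 [ 2.000e-04  0.000e+00 -1.000e+00]] [-0.07093711  0.08861671 -3.52499971]
```

>>> move_arm --pt "0 0 -15 0" --pt "0 0 -30 0" --pt "0 0 -40 0" --pt "0 0 -50 0" --pt "0 0 -50 0"

```text
time_s: 7.25
position: [0.4669, -0.0002, 0.6227]
tool_rot: [[0.924, -0.382, 0.009], [-0.382, -0.924, 0.0], [0.008, -0.003, -1.0]]
ft_force: [0.1, -0.4, -1.9]
grip_width: 0.0252
```

```bash
python3 - <<'E'
from h import *
s=env.observe(); print(s['time_s'],np.round(s['q'],3),np.round(s['position'],4),np.round(s['tool_rot'],4),s['ft_force'])
E
```

```text
7.25 [-14.667  19.143  12.908   0.235 147.47   98.014] [ 4.669e-01 -2.000e-04  6.227e-01] [[ 0.924  -0.3824  0.0086]
 [-0.3824 -0.924   0.    ]
 [ 0.008  -0.0033 -1.    ]] [ 0.08392878 -0.44010031 -1.94111957]
```

>>> move_arm --pt "0 0 30 0" --pt "0 0 60 0" --pt "0 0 100 0" --pt "0 0 100 0" --pt "0 0 100 0" --pt "0 0 100 0"

```text
time_s: 7.85
position: [0.469, -0.0004, 0.5263]
tool_rot: [[0.924, -0.382, 0.016], [-0.382, -0.924, -0.002], [0.016, -0.004, -1.0]]
ft_force: [-0.4, 0.1, -1.9]
grip_width: 0.0251
```

```bash
python3 - <<'E'
from h import *
s=env.observe(); print(s['time_s'],np.round(s['q'],3),np.round(s['position'],4),np.round(s['tool_rot'],4),s['ft_force'])
E
```

```text
7.85 [-14.624  11.484  41.779   0.154 125.805  97.936] [ 4.690e-01 -4.000e-04  5.263e-01] [[ 0.924  -0.3821  0.0163]
 [-0.3822 -0.9241 -0.002 ]
 [ 0.0158 -0.0044 -0.9999]] [-0.4444449   0.05133922 -1.88755377]
```

```bash
python3 - <<'E'
from h import *
for rc in [(92,300),(80,300),(52,300),(40,258),(50,430),(0,320),(160,300)]:
    print(rc,[ (z,np.round(ray('top',rc,z),3).tolist()) for z in(0,.3,.5)])
# lamp shade: side (100,172), top (20,258)
for a,b in [((100,172),(20,258)),((75,172),(10,258)),((110,200),(50,430))]:
    t=tri([('side',a),('top',b)]); print(a,b,np.round(t.x,3),np.round(t.fun,1))
E
```

```text
(92, 300) [(0, [0.887, -0.003]), (0.3, [0.747, -0.0]), (0.5, [0.654, 0.001])]
(80, 300) [(0, [0.925, -0.003]), (0.3, [0.775, -0.001]), (0.5, [0.675, 0.001])]
(52, 300) [(0, [1.016, -0.003]), (0.3, [0.842, -0.001]), (0.5, [0.726, 0.001])]
(40, 258) [(0, [1.057, 0.125]), (0.3, [0.872, 0.093]), (0.5, [0.749, 0.072])]
(50, 430) [(0, [1.017, -0.394]), (0.3, [0.843, -0.287]), (0.5, [0.727, -0.216])]
(0, 320) [(0, [1.188, -0.066]), (0.3, [0.968, -0.046]), (0.5, [0.822, -0.034])]
(160, 300) [(0, [0.678, -0.003]), (0.3, [0.594, -0.0]), (0.5, [0.538, 0.002])]
(100, 172) (20, 258) [0.805 0.076 0.484] [ 3.9  6.7 -4.4 -1. ]
(75, 172) (10, 258) [0.785 0.071 0.545] [ 7.1 11.6 -7.1 -1.6]
(110, 200) (50, 430) [ 0.836 -0.271  0.339] [ 5.3 11.8 -7.1 -1.3]
```

>>> move_arm --pt "25 -3 -40 0" --pt "45 -6 -80 0" --pt "80 -11 -120 0" --pt "110 -15 -150 0" --pt "140 -20 -180 0" --pt "140 -20 -180 0"

```text
time_s: 8.45
position: [0.5194, -0.0273, 0.5918]
tool_rot: [[0.924, -0.382, 0.031], [-0.382, -0.924, -0.002], [0.029, -0.01, -1.0]]
ft_force: [-0.6, -0.3, -2.1]
grip_width: 0.0251
```

```bash
cat > st.py <<'E'
from h import *
s=env.observe(); R=s['tool_rot']; z=R[:,2]
print(s['time_s'],'q',np.round(s['q'],2),'p',np.round(s['position'],4),'tilt',np.round(np.degrees(np.arccos(-z[2])),2),'az',np.round(np.degrees(np.arctan2(z[1],z[0])),1),'gw',s['grip_width'])
print(np.round(R,4).tolist(),'F',np.round(s['ft_force'],1))
E
python3 st.py
```

```text
8.45 q [-16.27  23.03  12.68   0.66 142.56  96.74] p [ 0.5194 -0.0273  0.5918] tilt 1.78 az -3.2 gw 0.025076069113625057
[[0.9236, -0.3822, 0.031], [-0.3824, -0.924, -0.0018], [0.0293, -0.0102, -0.9995]] F [-0.6 -0.3 -2.1]
```

>>> move_arm --pt "200 -28 -150 0"

```text
time_s: 8.55
position: [0.5308, -0.035, 0.5873]
tool_rot: [[0.923, -0.381, 0.052], [-0.381, -0.924, -0.003], [0.049, -0.017, -0.999]]
ft_force: [-0.3, -0.1, -3.1]
grip_width: 0.0251
```

>>> move_arm --pt "200 -28 -150 0"

```text
time_s: 8.65
position: [0.5431, -0.0437, 0.5817]
tool_rot: [[0.922, -0.381, 0.071], [-0.382, -0.924, -0.005], [0.067, -0.023, -0.998]]
ft_force: [1.0, 0.7, -2.8]
grip_width: 0.0252
```

>>> move_arm --pt "200 -28 -150 0"

```text
time_s: 8.75
position: [0.5535, -0.0515, 0.5775]
tool_rot: [[0.92, -0.381, 0.089], [-0.382, -0.924, -0.006], [0.085, -0.029, -0.996]]
ft_force: [-0.1, 0.3, -2.6]
grip_width: 0.0252
```

```bash
python3 st.py
```

```text
8.75 q [-18.11  24.74  12.68   1.87 137.58  95.8 ] p [ 0.5535 -0.0515  0.5775] tilt 5.14 az -3.9 gw 0.025222484841053085
[[0.9202, -0.3812, 0.0894], [-0.3822, -0.9241, -0.0061], [0.0849, -0.0285, -0.996]] F [-0.1  0.3 -2.6]
```

>>> move_arm --pt "-3 40 -2 0" --pt "-6 80 -4 0" --pt "-6 116 -4 0" --pt "-6 116 -4 0"

```text
time_s: 9.15
position: [0.5019, -0.1595, 0.5794]
tool_rot: [[0.918, -0.386, 0.092], [-0.387, -0.922, -0.01], [0.089, -0.027, -0.996]]
ft_force: [0.3, 0.4, -3.0]
grip_width: 0.0253
```

>>> move_arm --pt "180 -16 -150 0"

```text
time_s: 9.25
position: [0.5182, -0.1622, 0.5898]
tool_rot: [[0.918, -0.383, 0.103], [-0.384, -0.923, -0.011], [0.1, -0.029, -0.995]]
ft_force: [6.2, 1.5, 79.3]
grip_width: 0.0248
```

>>> move_arm --pt "180 -16 -150 0"

```text
time_s: 9.35
position: [0.5289, -0.1657, 0.5841]
tool_rot: [[0.917, -0.381, 0.116], [-0.383, -0.924, -0.013], [0.112, -0.033, -0.993]]
ft_force: [2.6, -1.0, -2.9]
grip_width: 0.0249
```

>>> move_arm --pt "180 -16 -150 0"

```text
time_s: 9.45
position: [0.5353, -0.1675, 0.5857]
tool_rot: [[0.914, -0.38, 0.143], [-0.381, -0.924, -0.023], [0.141, -0.034, -0.989]]
ft_force: [-0.3, -0.2, -3.0]
grip_width: 0.0255
```

>>> move_arm --pt "180 -16 -150 0"

```text
time_s: 9.55
position: [0.5409, -0.1694, 0.5865]
tool_rot: [[0.91, -0.38, 0.164], [-0.38, -0.924, -0.029], [0.163, -0.036, -0.986]]
ft_force: [-0.1, 0.7, -2.6]
grip_width: 0.0252
```

```bash
python3 st.py
```

```text
9.55 q [-30.94  24.03  12.68   4.75 134.21  85.13] p [ 0.5409 -0.1694  0.5865] tilt 9.61 az -10.1 gw 0.02522143848324212
[[0.9105, -0.3795, 0.1643], [-0.3801, -0.9245, -0.0292], [0.163, -0.0358, -0.986]] F [-0.1  0.7 -2.6]
```

>>> move_arm --pt "180 -16 -150 0"

```text
time_s: 9.65
position: [0.5461, -0.1714, 0.5875]
tool_rot: [[0.907, -0.379, 0.185], [-0.379, -0.925, -0.036], [0.185, -0.038, -0.982]]
ft_force: [-0.2, -0.0, -3.0]
grip_width: 0.0252
```

>>> move_arm --pt "180 -16 -150 0"

```text
time_s: 9.75
position: [0.5508, -0.1735, 0.5891]
tool_rot: [[0.902, -0.379, 0.206], [-0.379, -0.925, -0.042], [0.207, -0.04, -0.978]]
ft_force: [0.3, 0.7, -2.4]
grip_width: 0.0252
```

>>> move_arm --pt "180 -16 -150 0"

```text
time_s: 9.85
position: [0.5548, -0.1753, 0.5914]
tool_rot: [[0.897, -0.378, 0.228], [-0.378, -0.925, -0.048], [0.229, -0.043, -0.973]]
ft_force: [-0.5, 0.5, -1.7]
grip_width: 0.0251
```

>>> move_arm --pt "180 -16 -150 0"

```text
time_s: 9.95
position: [0.5581, -0.1769, 0.5944]
tool_rot: [[0.892, -0.378, 0.249], [-0.377, -0.925, -0.055], [0.251, -0.045, -0.967]]
ft_force: [0.4, 0.3, -2.8]
grip_width: 0.0251
```

>>> move_arm --pt "180 -16 -150 0"

```text
time_s: 10.05
position: [0.5608, -0.1783, 0.5981]
tool_rot: [[0.886, -0.377, 0.271], [-0.375, -0.925, -0.061], [0.274, -0.047, -0.961]]
ft_force: [0.2, -0.1, -3.1]
grip_width: 0.0253
```

```bash
python3 st.py
```

```text
10.05 q [-31.44  23.45  12.68   6.51 128.38  85.88] p [ 0.5608 -0.1783  0.5981] tilt 16.12 az -12.8 gw 0.025327341527467483
[[0.8855, -0.3775, 0.2708], [-0.3754, -0.9248, -0.0614], [0.2736, -0.0473, -0.9607]] F [ 0.2 -0.1 -3.1]
```

>>> move_arm --pt "180 -16 -150 0"

```text
time_s: 10.15
position: [0.5627, -0.1794, 0.6026]
tool_rot: [[0.879, -0.377, 0.293], [-0.374, -0.925, -0.068], [0.296, -0.05, -0.954]]
ft_force: [-0.0, -0.8, -3.0]
grip_width: 0.0252
```

>>> move_arm --pt "180 -16 -150 0"

```text
time_s: 10.25
position: [0.564, -0.1803, 0.6077]
tool_rot: [[0.871, -0.376, 0.315], [-0.372, -0.925, -0.075], [0.319, -0.052, -0.946]]
ft_force: [0.1, 0.5, -3.1]
grip_width: 0.0251
```

>>> move_arm --pt "180 -16 -150 0"

```text
time_s: 10.35
position: [0.5646, -0.181, 0.6134]
tool_rot: [[0.864, -0.375, 0.337], [-0.37, -0.925, -0.082], [0.342, -0.054, -0.938]]
ft_force: [-0.4, -0.3, -3.5]
grip_width: 0.0251
```

>>> move_arm --pt "180 -16 -150 0"

```text
time_s: 10.45
position: [0.5646, -0.1814, 0.6197]
tool_rot: [[0.855, -0.374, 0.359], [-0.368, -0.926, -0.089], [0.365, -0.056, -0.929]]
ft_force: [-0.2, -2.1, -2.0]
grip_width: 0.0251
```

>>> move_arm --pt "180 -16 -150 0"

```text
time_s: 10.55
position: [0.5639, -0.1817, 0.6265]
tool_rot: [[0.846, -0.374, 0.381], [-0.366, -0.926, -0.096], [0.388, -0.059, -0.92]]
ft_force: [-0.0, 0.5, -2.5]
grip_width: 0.0254
```

```bash
python3 st.py
```

```text
10.55 q [-32.47  21.37  12.68   8.55 123.6   86.34] p [ 0.5639 -0.1817  0.6265] tilt 23.12 az -14.1 gw 0.025373823284926274
[[0.8458, -0.3736, 0.3809], [-0.3659, -0.9257, -0.0955], [0.3883, -0.0586, -0.9197]] F [-0.   0.5 -2.5]
```

>>> move_arm --pt "180 -16 -150 0"

```text
time_s: 10.65
position: [0.5627, -0.1818, 0.6338]
tool_rot: [[0.836, -0.373, 0.403], [-0.363, -0.926, -0.102], [0.411, -0.061, -0.91]]
ft_force: [-0.6, -0.9, -3.1]
grip_width: 0.0253
```

>>> move_arm --pt "-30 0 20 0" --pt "-50 0 30 0" --pt "-50 0 30 0" --pt "-50 0 30 0"

```text
time_s: 11.05
position: [0.5327, -0.1665, 0.5869]
tool_rot: [[0.836, -0.373, 0.403], [-0.363, -0.926, -0.103], [0.412, -0.06, -0.909]]
ft_force: [0.0, -0.5, -2.6]
grip_width: 0.0249
```

```bash
python3 st.py; cat > goal.py <<'E'
from h import *
from fit2 import model_pts
import sys
def goal(h,extra=(0,0,0)):
    s=env.observe(); R=np.array(s['tool_rot']); p=np.array(s['position'])
    m=model_pts(np.load('ring.npy')); n=m['z']; x=-m['x'] # true ring x
    tgt=m['c']+n*(h)+np.array(extra) - .0388*R[:,2]   # pins mid at h over face
    d=R.T@(tgt-p)*1000
    a=np.arctan2(R[:,1]@x,R[:,0]@x)
    print('move',np.round(d,1),'spin to +x',round(a,4),'dist',np.linalg.norm(d), 'tilt err deg',np.degrees(np.arccos(np.clip(-R[:,2]@n,-1,1))), 'n in tool',np.round(R.T@n,3))
if __name__=='__main__': goal(float(sys.argv[1]))
E
python3 goal.py .10
```

```text
11.05 q [-33.18  11.75  35.03   8.2  109.62  83.87] p [ 0.5327 -0.1665  0.5869] tilt 24.58 az -14.3 gw 0.024912188185700252
[[0.8358, -0.3727, 0.403], [-0.3633, -0.926, -0.103], [0.4116, -0.0604, -0.9094]] F [ 0.  -0.5 -2.6]
move [-369.5 -260.9  216.6] spin to +x -2.6559 dist 501.5390096737966 tilt err deg 0.7332970896592238 n in tool [-0.013  0.    -1.   ]
```

>>> move_arm --pt "-30 -20 15 -0.15" --pt "-70 -50 40 -0.3" --pt "-110 -78 65 -0.45" --pt "-150 -106 88 -0.6" --pt "-190 -134 111 -0.75" --pt "-230 -162 135 -0.9" --pt "-270 -190 158 -1.05" --pt "-300 -212 176 -1.2" --pt "-330 -233 193 -1.35" --pt "-350 -247 205 -1.5" --pt "-362 -256 212 -1.65" --pt "-369 -261 217 -1.8" --pt "-369 -261 217 -1.95" --pt "-369 -261 217 -2.1" --pt "-369 -261 217 -2.25" --pt "-369 -261 217 -2.4" --pt "-369 -261 217 -2.55" --pt "-369 -261 217 -2.656" --pt "-369 -261 217 -2.656" --pt "-369 -261 217 -2.656"

```text
time_s: 13.05
position: [0.4101, 0.1879, 0.2541]
tool_rot: [[-0.563, 0.722, 0.403], [0.757, 0.646, -0.1], [-0.333, 0.248, -0.91]]
ft_force: [0.3, 0.3, -2.2]
grip_width: 0.0251
```

```bash
python3 st.py; python3 goal.py .1; python3 - <<'E'
from h import *
for n in('side','top'):
    a=np.mean([env.get_image(n).astype(np.float32) for _ in range(3)],0); np.save(f'pics/{n}_h1.npy',a)
    r0,r1,c0,c1=(170,290,240,380) if n=='side' else (170,270,170,310)
    cv2.imwrite(f'pics/{n}4.png',cv2.resize(a[r0:r1,c0:c1],None,fx=5,fy=5,interpolation=cv2.INTER_CUBIC)[:,:,::-1].clip(0,255))
E
```

```text
13.05 q [ 16.56   3.74  98.99 -14.62  56.68 -16.88] p [0.4101 0.1879 0.2541] tilt 24.54 az -14.0 gw 0.025108939283036303
[[-0.5629, 0.7216, 0.403], [0.7565, 0.6462, -0.1003], [-0.3328, 0.2485, -0.9097]] F [ 0.3  0.3 -2.2]
move [ 0.4 -2.  -0.2] spin to +x -0.0043 dist 2.079949574392127 tilt err deg 0.8072185832324099 n in tool [ 0.013 -0.005 -1.   ][ WARN:0@3.094] global loadsave.cpp:1063 imwrite_ Unsupported depth image for selected encoder is fallbacked to CV_8U.
```

View pics/side4.png

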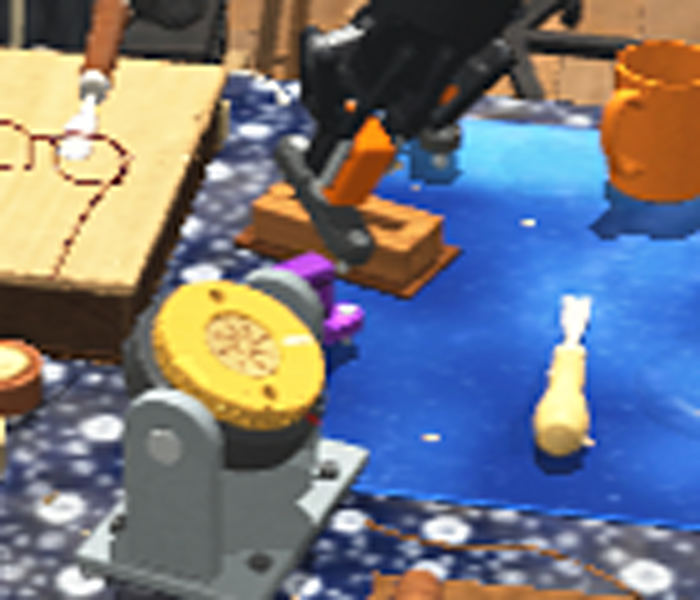

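View pics/top4.png

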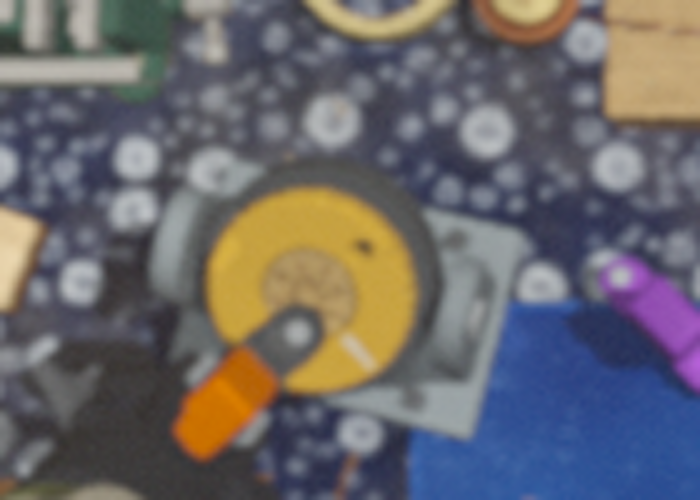

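>>> move_arm --pt "0 -2 30 0" --pt "0 -2 60 0" --pt "0 -2 75 0" --pt "0 -2 82 0" --pt "0 -2 82 0" --pt "0 -2 82 0"

```text
time_s: 13.95
position: [0.4397, 0.1778, 0.1782]
tool_rot: [[-0.566, 0.72, 0.401], [0.754, 0.649, -0.101], [-0.333, 0.245, -0.91]]
ft_force: [-0.8, -0.1, -3.6]
grip_width: 0.0253
```

```bash
python3 st.py; python3 goal.py .018; python3 - <<'E'
from h import *
for n in('side','top'):
    a=np.mean([env.get_image(n).astype(np.float32) for _ in range(4)],0); np.save(f'pics/{n}_h2.npy',a)
    r0,r1,c0,c1=(190,270,250,340) if n=='side' else (190,265,190,270)
    cv2.imwrite(f'pics/{n}5.png',cv2.resize(a[r0:r1,c0:c1],None,fx=7,fy=7,interpolation=cv2.INTER_CUBIC)[:,:,::-1].clip(0,255).astype(np.uint8))
E
```

```text
13.95 q [ 13.83  11.12 104.49 -16.31  43.69 -15.88] p [0.4397 0.1778 0.1782] tilt 24.44 az -14.1 gw 0.0252924047469425
[[-0.566, 0.7201, 0.4013], [0.7541, 0.649, -0.101], [-0.3332, 0.2454, -0.9104]] F [-0.8 -0.1 -3.6]
move [-1.7  2.4 -0.2] spin to +x -0.0004 dist 2.9177852351732745 tilt err deg 0.8818427536726342 n in tool [ 0.014 -0.006 -1.   ]
```

View pics/side5.png

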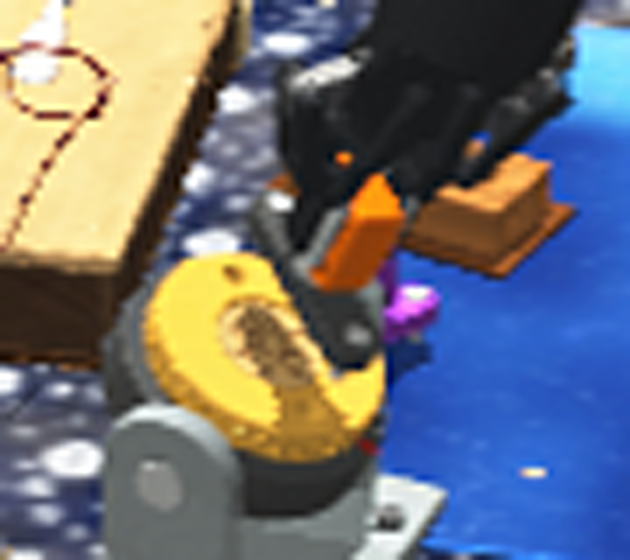

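View pics/top5.png

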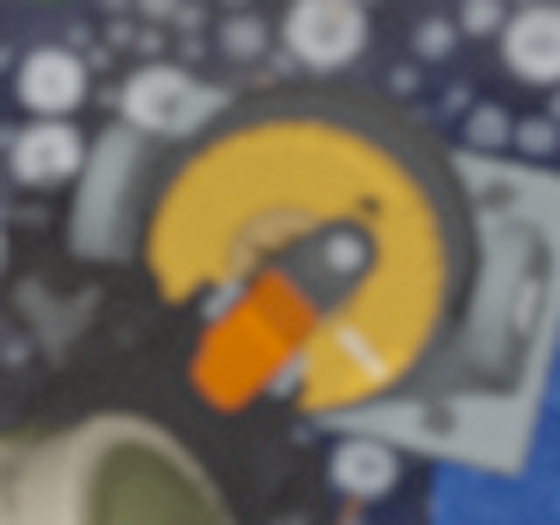

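```bash
cat > chk.py <<'E'
from h import *
from fit2 import model_pts
def bolts():
    s=env.observe(); R=np.array(s['tool_rot']); p=np.array(s['position'])
    return [p+R@np.array([sx*.038,0,.0388-.026]) for sx in(1,-1)],p
for k in range(4):
    b,p=bolts(); print(np.round(p,4)); env.get_image('top')
for n in('top','side'):
    print(n,[np.round(proj(n,q)[0],2).tolist() for q in b])
E
python3 chk.py
```

```text
[0.4395 0.1777 0.1777]
[0.4396 0.1777 0.1776]
[0.4395 0.1777 0.1775]
[0.4395 0.1777 0.1775]
top [[244.75, 215.44], [226.04, 237.76]]
side [[238.38, 301.05], [219.34, 289.9]]
```

```bash
python3 - <<'E'
from h import *
c=np.array([.4519,-.1682]); 
for yaw in(-22.5,-21.5,-23.5):
    a=np.radians(yaw); u=np.array([np.cos(a),np.sin(a)])
    for z in(.046,.049): print(yaw,z,[np.round(proj(n,[*(c+s*.038*u),z])[0],2).tolist() for n in('top','side') for s in(1,-1)])
def blob(n,f,rc,w=4,th=None):
    im=np.load(f'pics/{n}_{f}.npy'); r,cc=rc; W=im[r-w:r+w+1,cc-w:cc+w+1]; b=W.min(2)-0.0; 
    b=np.clip(b-np.percentile(b,75),0,None); R,Cc=np.mgrid[r-w:r+w+1,cc-w:cc+w+1]; return np.round([(b*R).sum()/b.sum(),(b*Cc).sum()/b.sum()],2)
print('top avg',blob('top','avg',(225,365),3),blob('top','avg',(250,356),3))
print('top h2',blob('top','h2',(225,239),3),'side h2',blob('side','h2',(237,301),3),blob('side','h2',(218,290),3))
im=np.load('pics/top_avg.npy'); cv2.imwrite('pics/ta.png',cv2.resize(im[215:260,340:385],None,fx=12,fy=12,interpolation=cv2.INTER_CUBIC)[:,:,::-1].clip(0,255).astype(np.uint8))
im=np.load('pics/side_avg.npy'); cv2.imwrite('pics/sa.png',cv2.resize(im[190:225,290:335],None,fx=12,fy=12,interpolation=cv2.INTER_CUBIC)[:,:,::-1].clip(0,255).astype(np.uint8))
E
```

```text
-22.5 0.046 [[223.67, 367.12], [249.79, 356.93], [205.51, 300.65], [211.03, 318.53]]
-22.5 0.049 [[223.54, 367.31], [249.74, 357.1], [204.79, 300.66], [210.3, 318.56]]
-21.5 0.046 [[223.58, 366.89], [249.89, 357.17], [205.58, 300.56], [210.95, 318.62]]
-21.5 0.049 [[223.45, 367.08], [249.83, 357.33], [204.86, 300.57], [210.23, 318.65]]
-23.5 0.046 [[223.77, 367.35], [249.7, 356.7], [205.44, 300.75], [211.1, 318.43]]
-23.5 0.049 [[223.64, 367.54], [249.64, 356.87], [204.72, 300.76], [210.38, 318.46]]
top avg [224.1  365.62] [250.39 356.11]
top h2 [225.79 238.76] side h2 [237.16 301.07] [218.27 289.39]
```

View pics/ta.png

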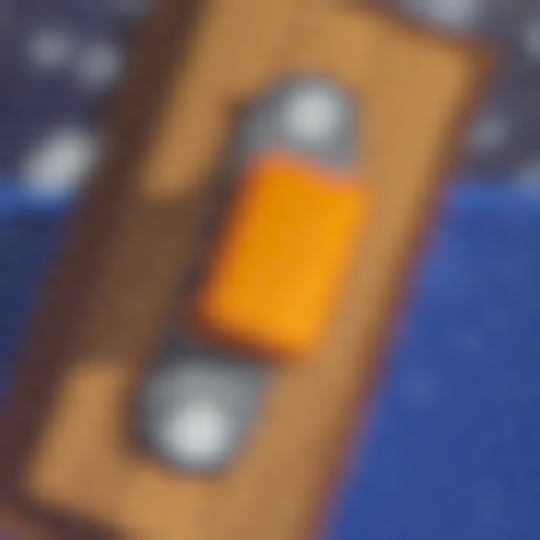

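View pics/sa.png

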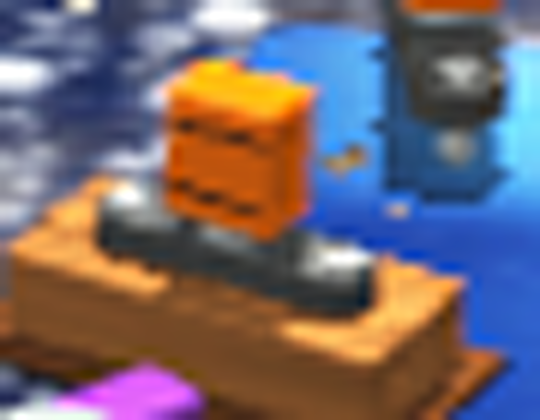

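```bash
cat > off.py <<'E'
from h import *
s=env.observe(); R=np.array(s['tool_rot']); p=np.array(s['position'])
obs=[('top',-1,(225.7,238.76)),('side',1,(237.25,301.0)),('side',-1,(218.4,289.7))]
def res(o):
    r=[]
    for n,sx,q in obs:
        r+=list(proj(n,p+R@np.array([sx*.038+o[0],o[1],.0388-.026+o[2]]))[0]-q)
    return np.r_[r,]
s=least_squares(res,[0,0,0],x_scale=.001); print('offset mm',s.x*1e3,np.round(s.fun,2))
# same at grasp
Rg=np.array([[.924,-.382,0],[-.382,-.924,0],[0,0,-1.]]).T.T
pg=np.array([.4519,-.1681,.0588]); obs2=[('top',1,(224.05,365.7)),('top',-1,(250.4,356.15))]
def res2(o):
    r=[]
    for n,sx,q in obs2: r+=list(proj(n,pg+Rg@np.array([sx*.038+o[0],o[1],.0388-.027]))[0]-q)
    return np.r_[r]
s=least_squares(res2,[0,0],x_scale=.001); print('grasp offset',s.x*1e3,np.round(s.fun,2))
E
python3 off.py
```

```text
offset mm [-3.02754657 -0.71871109 -1.15576045] [-0.05 -0.    0.07 -0.05 -0.07  0.12]
grasp offset [-2.45737962 -2.26444   ] [ 0.1   0.32 -0.09 -0.32]
```

```bash
python3 goal.py .018; python3 st.py
```

```text
move [-1.9  2.9 -0.8] spin to +x -0.0001 dist 3.5411224170448263 tilt err deg 0.9369811405491913 n in tool [ 0.015 -0.007 -1.   ]
14.55 q [ 13.81  11.17 104.55 -16.32  43.64 -15.88] p [0.4395 0.1777 0.1774] tilt 24.38 az -14.2 gw 0.025374836515882564
[[-0.5664, 0.7204, 0.4002], [0.754, 0.649, -0.1013], [-0.3327, 0.2444, -0.9108]] F [-0.4  0.5 -2.5]
```

>>> move_arm --pt "1 3.3 5 0" --pt "1 3.3 12 0" --pt "1 3.3 14 0" --pt "1 3.3 14 0" --pt "1 3.3 14 0"

```text
time_s: 15.05
position: [0.447, 0.1791, 0.165]
tool_rot: [[-0.566, 0.721, 0.4], [0.754, 0.649, -0.101], [-0.333, 0.244, -0.911]]
ft_force: [-0.1, 0.7, -3.1]
grip_width: 0.0252
```

```bash
python3 - <<'E'
from h import *
for n in('side','top'):
    a=np.mean([env.get_image(n).astype(np.float32) for _ in range(4)],0); np.save(f'pics/{n}_h3.npy',a)
    r0,r1,c0,c1=(200,265,255,325) if n=='side' else (195,260,200,265)
    cv2.imwrite(f'pics/{n}6.png',cv2.resize(a[r0:r1,c0:c1],None,fx=9,fy=9,interpolation=cv2.INTER_CUBIC)[:,:,::-1].clip(0,255).astype(np.uint8))
E
python3 goal.py .003; python3 st.py
```

```text
move [-3.1 -0.4  0.2] spin to +x -0.0001 dist 3.15974396543009 tilt err deg 0.9306528151914272 n in tool [ 0.014 -0.007 -1.   ]
15.45 q [ 13.76  12.89 104.74 -16.89  41.8  -15.14] p [0.447  0.1791 0.1652] tilt 24.39 az -14.2 gw 0.025059564157525884
[[-0.5664, 0.7204, 0.4003], [0.754, 0.6491, -0.1013], [-0.3328, 0.2445, -0.9108]] F [-0.1  0.1 -2.2]
```

View pics/side6.png

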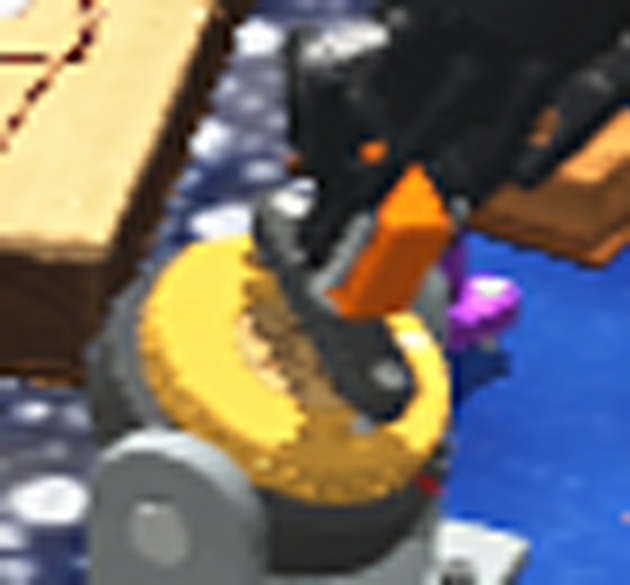

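View pics/top6.png

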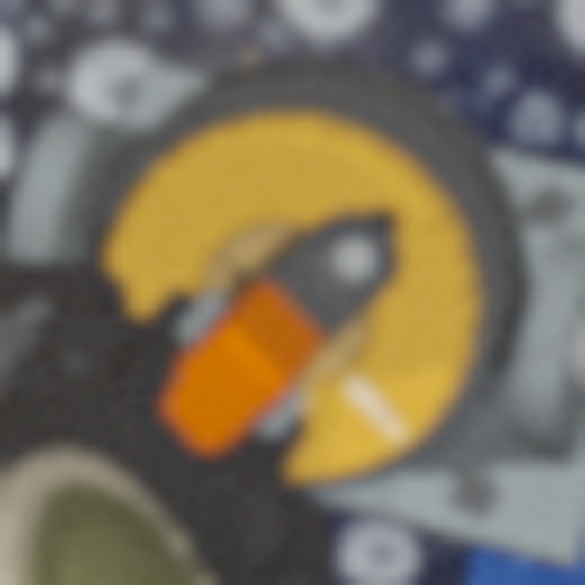

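```bash
cat > cmp.py <<'E'
from h import *
from fit2 import model_pts
import sys
f,h=sys.argv[1],float(sys.argv[2]); prot=.0012
m=model_pts(np.load('ring.npy')); n=m['z']
def blob(c,rc,w=3):
    im=np.load(f'pics/{c}_{f}.npy'); r,cc=[int(round(v)) for v in rc]; W=im[r-w:r+w+1,cc-w:cc+w+1].min(2)
    b=np.clip(W-np.percentile(W,78),0,None); R,C_=np.mgrid[r-w:r+w+1,cc-w:cc+w+1]; return np.array([(b*R).sum()/b.sum(),(b*C_).sum()/b.sum()])
for c,k in [('top','h1'),('side','h1'),('side','h2')]:
    P=m[k]+n*(h+.026+prot); q=proj(c,P)[0]; o=blob(c,q)
    J=np.array([(proj(c,P+d*.001)[0]-q) for d in (-m['x'],-m['y'],n)]).T
    print(c,k,'pred',np.round(q,2),'obs',np.round(o,2),'diff',np.round(o-q,2),'J per mm ringx,ringy,n',np.round(J,2).tolist())
E
python3 cmp.py h3 .003
```

```text
top h1 pred [223.21 238.77] obs [223.23 238.94] diff [0.03 0.17] J per mm ringx,ringy,n [[0.25, 0.31, 0.13], [-0.29, 0.28, -0.1]]
side h1 pred [221.91 287.29] obs [222. 287.] diff [ 0.09 -0.29] J per mm ringx,ringy,n [[0.25, -0.01, -0.23], [0.14, 0.28, 0.13]]
side h2 pred [241.19 298.14] obs [239.8  299.21] diff [-1.38  1.06] J per mm ringx,ringy,n [[0.26, -0.02, -0.23], [0.15, 0.28, 0.14]]
```

>>> move_arm --pt "0 0 3 0" --pt "0 0 6 0" --pt "0 0 8 0" --pt "0 0 8 0"

```text
time_s: 15.85
position: [0.4501, 0.1782, 0.1574]
tool_rot: [[-0.567, 0.721, 0.4], [0.754, 0.649, -0.102], [-0.332, 0.244, -0.911]]
ft_force: [-0.6, 0.1, -2.4]
grip_width: 0.0252
```

```bash
python3 goal.py -.005; python3 st.py
```

```text
move [-3.4 -0.1 -0.2] spin to +x -0.0 dist 3.3840295512788607 tilt err deg 0.972148486323949 n in tool [ 0.015 -0.008 -1.   ]
15.85 q [ 13.52  13.79 105.1  -17.18  40.58 -14.9 ] p [0.4501 0.1782 0.1574] tilt 24.34 az -14.3 gw 0.025151134203065247
[[-0.5666, 0.7207, 0.3995], [0.7539, 0.649, -0.1015], [-0.3325, 0.2437, -0.9111]] F [-0.6  0.1 -2.4]
```

>>> move_arm --pt "0 0 3 0" --pt "0 0 6 0" --pt "0 0 7.5 0" --pt "0 0 7.5 0"

```text
time_s: 16.25
position: [0.4531, 0.1776, 0.1511]
tool_rot: [[-0.567, 0.72, 0.4], [0.754, 0.649, -0.101], [-0.333, 0.244, -0.911]]
ft_force: [-2.0, 0.2, 0.8]
grip_width: 0.0254
```

```bash
python3 goal.py -.0125; python3 st.py; python3 - <<'E'
from h import *
for n in('side','top'):
    a=np.mean([env.get_image(n).astype(np.float32) for _ in range(3)],0); np.save(f'pics/{n}_h4.npy',a)
    r0,r1,c0,c1=(200,265,255,325) if n=='side' else (195,260,200,265)
    cv2.imwrite(f'pics/{n}7.png',cv2.resize(a[r0:r1,c0:c1],None,fx=9,fy=9,interpolation=cv2.INTER_CUBIC)[:,:,::-1].clip(0,255).astype(np.uint8))
E
python3 cmp.py h4 -.0125
```

```text
move [-3.5 -0.2  0.3] spin to +x -0.0 dist 3.487437694392572 tilt err deg 0.9365733837614778 n in tool [ 0.015 -0.007 -1.   ]
16.25 q [ 13.33  14.56 105.39 -17.47  39.48 -14.66] p [0.4531 0.1776 0.1511] tilt 24.38 az -14.2 gw 0.025363846501156743
[[-0.5665, 0.7203, 0.4002], [0.7539, 0.6492, -0.1013], [-0.3328, 0.2443, -0.9108]] F [-2.   0.2  0.8]
top h1 pred [221.26 240.32] obs [221.72 240.32] diff [ 0.46 -0.01] J per mm ringx,ringy,n [[0.24, 0.3, 0.12], [-0.29, 0.27, -0.1]]
side h1 pred [225.47 285.28] obs [225.07 284.14] diff [-0.4  -1.14] J per mm ringx,ringy,n [[0.25, -0.01, -0.23], [0.14, 0.28, 0.13]]
side h2 pred [244.73 295.99] obs [244.81 296.11] diff [0.08 0.11] J per mm ringx,ringy,n [[0.26, -0.02, -0.23], [0.15, 0.28, 0.14]]
```

View pics/side7.png

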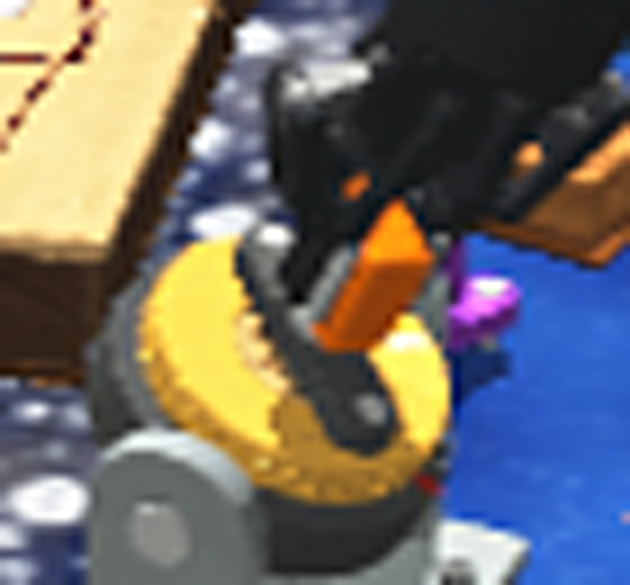

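View pics/top7.png

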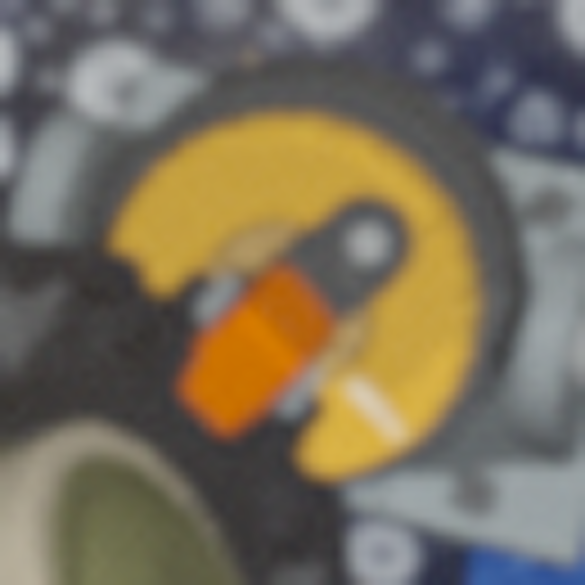

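>>> move_arm --pt "0 0.3 0 0.1" --pt "-0.1 0.65 0 0.2" --pt "-0.2 1.0 0 0.3" --pt "-0.35 1.3 0 0.4" --pt "-0.5 1.6 0 0.5" --pt "-0.7 1.8 0 0.6" --pt "-0.95 2.1 0 0.7" --pt "-1.15 2.3 0 0.8" --pt "-1.4 2.5 0 0.9" --pt "-1.4 2.5 0 0.9"

```text
time_s: 17.55
position: [0.4558, 0.178, 0.1519]
tool_rot: [[0.213, 0.891, 0.4], [0.977, -0.188, -0.101], [-0.015, 0.412, -0.911]]
ft_force: [1.0, 0.3, -2.7]
grip_width: 0.0252
```

```bash
python3 goal.py -.0125; python3 st.py; python3 -c "
from h import *
print(env.observe()['wrist_torque'])
for n in('side','top'):
    a=env.get_image(n)
    r0,r1,c0,c1=(200,265,255,325) if n=='side' else (195,260,200,265)
    cv2.imwrite(f'pics/{n}8.png',cv2.resize(a[r0:r1,c0:c1],None,fx=9,fy=9,interpolation=cv2.INTER_CUBIC)[:,:,::-1])
"
```

```text
move [-3.3 -0.1 -0. ] spin to +x -0.9009 dist 3.280067302887625 tilt err deg 0.9514073808326999 n in tool [ 0.003 -0.016 -1.   ]
17.55 q [ 13.3   14.72 104.94 -17.35  39.76  36.79] p [0.4558 0.178  0.1519] tilt 24.37 az -14.2 gw 0.025221619627994955
[[0.213, 0.8915, 0.3999], [0.9769, -0.1879, -0.1015], [-0.0153, 0.4123, -0.9109]] F [ 1.   0.3 -2.7]
[ 0.08334133  0.37123196 -0.03356826]
```

View pics/side8.png

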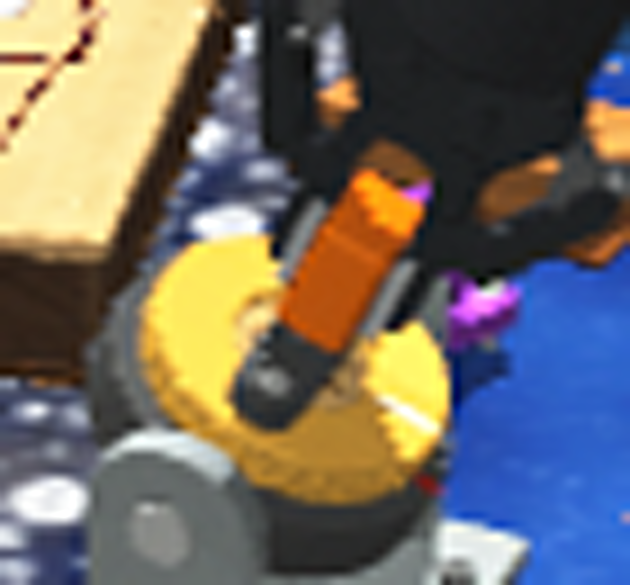

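View pics/top8.png

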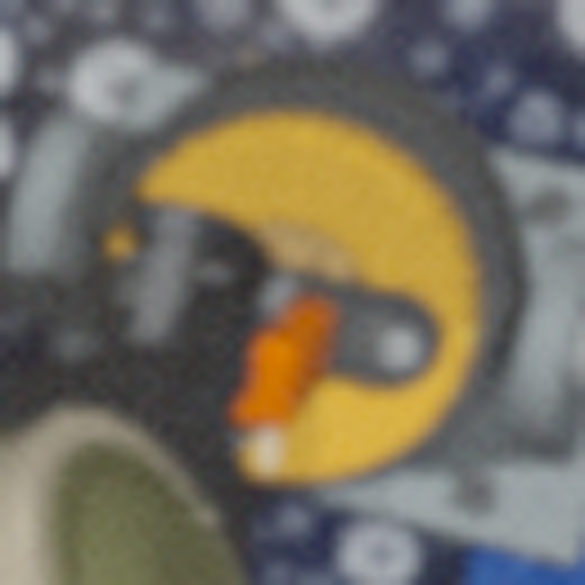

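>>> move_arm --pt "0 0.1 0 0.03" --pt "0 0.2 0 0.06" --pt "0 0.3 0 0.09" --pt "0 0.3 0 0.09"

```text
time_s: 18.05
position: [0.4558, 0.178, 0.152]
tool_rot: [[0.292, 0.869, 0.4], [0.956, -0.275, -0.101], [0.022, 0.412, -0.911]]
ft_force: [-2.2, -0.5, -3.7]
grip_width: 0.0254
```

```bash
cat > tq.py <<'E'
from h import *
s=env.observe(); R=np.array(s['tool_rot']); print('tau tool',np.round(R.T@s['wrist_torque'],3),'F tool',np.round(R.T@s['ft_force'],1),s['time_s'])
E
python3 tq.py; python3 goal.py -.0125
```

```text
tau tool [ 0.775 -0.031 -0.094] F tool [-1.2 -3.3  2.6] 18.05
move [-3.3  0.1  0.1] spin to +x -0.9908 dist 3.2618556878653076 tilt err deg 0.9652439839705812 n in tool [ 0.001 -0.017 -1.   ]
```

>>> move_arm --pt "0 0.1 0 0.03" --pt "0 0.15 0 0.05" --pt "0 0.15 0 0.05"

```text
time_s: 18.35
position: [0.4557, 0.1778, 0.1521]
tool_rot: [[0.333, 0.854, 0.399], [0.942, -0.319, -0.102], [0.04, 0.41, -0.911]]
ft_force: [-3.6, -1.2, -4.3]
grip_width: 0.0251
```

```bash
python3 tq.py; python3 goal.py -.0125;python3 -c "
from h import *
for n in('side','top'):
    a=env.get_image(n)
    r0,r1,c0,c1=(200,265,255,325) if n=='side' else (195,260,200,265)
    cv2.imwrite(f'pics/{n}9.png',cv2.resize(a[r0:r1,c0:c1],None,fx=9,fy=9,interpolation=cv2.INTER_CUBIC)[:,:,::-1])
"
```

```text
tau tool [ 0.9   -0.523 -2.044] F tool [-2.5 -4.4  2.6] 18.35
move [-3.   0.3  0.1] spin to +x -1.0376 dist 2.972625367115222 tilt err deg 0.9553498994948837 n in tool [-0.    -0.017 -1.   ]
```

View pics/side9.png

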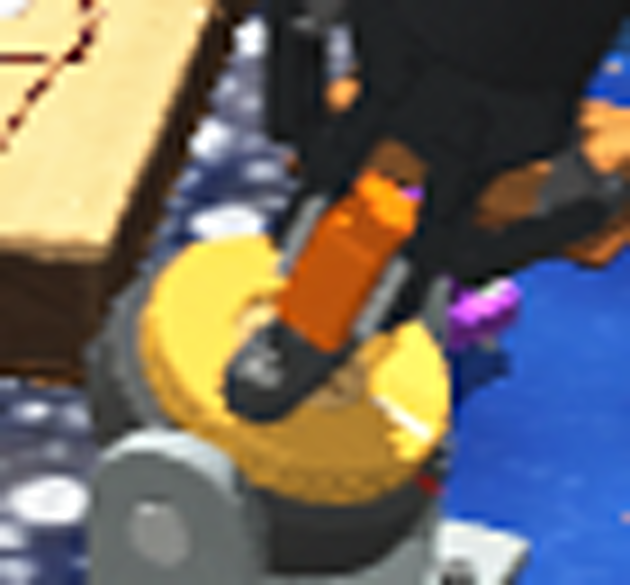

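>>> move_arm --pt "0 -0.1 0 -0.02" --pt "0 -0.2 0 -0.045" --pt "0 -0.2 0 -0.045"

```text
time_s: 18.75
position: [0.4559, 0.178, 0.1521]
tool_rot: [[0.298, 0.867, 0.4], [0.954, -0.282, -0.101], [0.025, 0.411, -0.911]]
ft_force: [-3.1, -2.7, -3.4]
grip_width: 0.025
```

```bash
python3 tq.py; python3 goal.py -.0125
```

```text
tau tool [ 0.934 -0.632 -0.127] F tool [-3.6 -3.3  2.2] 18.75
move [-3.3  0.   0.1] spin to +x -0.9977 dist 3.3172218708039805 tilt err deg 0.985560710035707 n in tool [ 0.002 -0.017 -1.   ]
```

>>> move_arm --pt "0 0 -4 0" --pt "0 0 -9 0" --pt "0 0 -15 0" --pt "0 0 -25 0" --pt "0 0 -45 0" --pt "0 0 -80 0" --pt "0 0 -110 0" --pt "0 0 -110 0"

```text
time_s: 19.55
position: [0.4124, 0.1903, 0.2571]
tool_rot: [[0.294, 0.864, 0.409], [0.955, -0.279, -0.098], [0.03, 0.419, -0.907]]
ft_force: [0.1, -0.1, -3.5]
grip_width: 0.0253
```

```bash
python3 st.py; python3 - <<'E'
from h import *
for n in('side','top'):
    a=env.get_image(n)
    r0,r1,c0,c1=(170,270,250,350) if n=='side' else (190,265,190,280)
    f=6 if n=='side' else 8
    cv2.imwrite(f'pics/{n}10.png',cv2.resize(a[r0:r1,c0:c1],None,fx=f,fy=f,interpolation=cv2.INTER_CUBIC)[:,:,::-1])
E
```

```text
19.55 q [ 16.8    3.79  98.49 -14.66  56.8   40.09] p [0.4124 0.1903 0.2571] tilt 24.85 az -13.5 gw 0.025314219535944125
[[0.2944, 0.8639, 0.4087], [0.9552, -0.2792, -0.0978], [0.0296, 0.4192, -0.9074]] F [ 0.1 -0.1 -3.5]
```

View pics/side10.png

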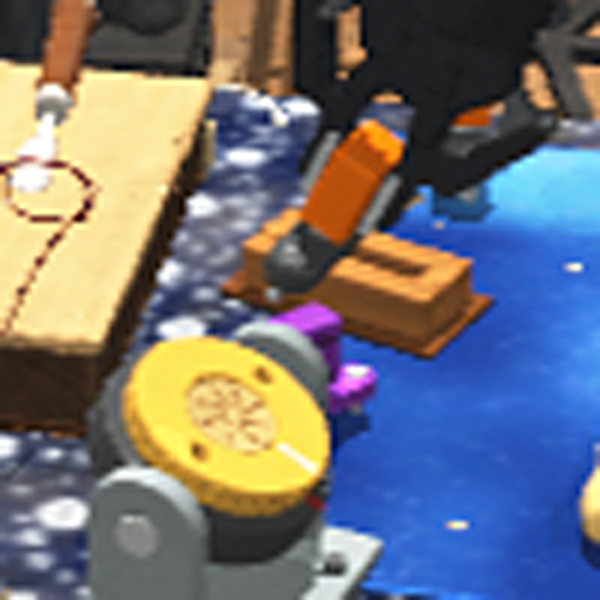

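View pics/top10.png

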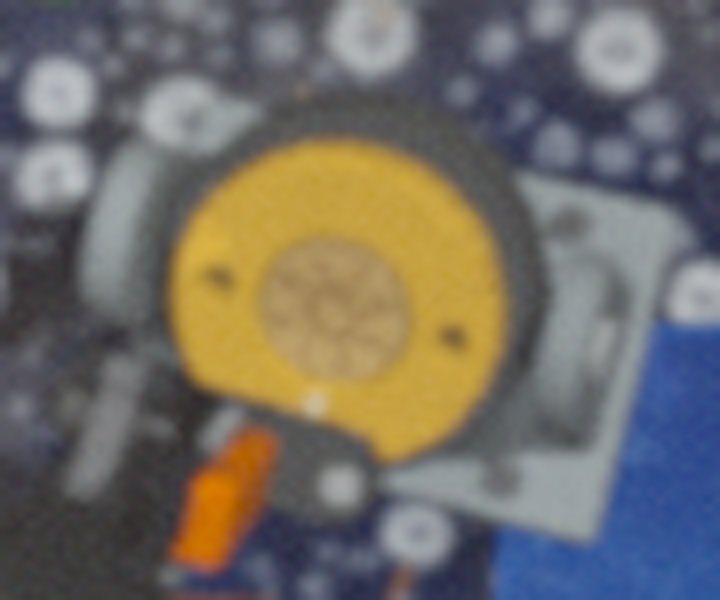

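```bash
python3 - <<'E'
from h import *
for P in [(-.3,.1,.6),(-.4,.1,.6),(-.45,.12,.6),(-.45,.12,0),(-.6,.12,.8),(-.3,.5,.5),(0,.5,.5)]:
    print(P,proj('side',P)[0],proj('top',P)[0])
a=env.get_image('side'); cv2.imwrite('pics/s11.png',a[:,:,::-1])
a=env.get_image('top'); cv2.imwrite('pics/t11.png',a[:,:,::-1])
E
```

```text
(-0.3, 0.1, 0.6) [ 81.65666373 623.2843845 ] [914.11548374 208.15158696]
(-0.4, 0.1, 0.6) [ 83.57080332 672.48794282] [1040.17767482  204.8118501 ]
(-0.45, 0.12, 0.6) [ 86.83645342 702.75561926] [1105.74067863  182.85933288]
(-0.45, 0.12, 0) [299.30650221 608.60455649] [603.64670817 251.3870015 ]
(-0.6, 0.12, 0.8) [-14.10071668 837.63674823] [2524.50267735   37.57368902]
(-0.3, 0.5, 0.5) [200.85173055 702.10502017] [778.92669914 -77.29508295]
(0, 0.5, 0.5) [186.11082053 510.98075103] [525.41842032 -46.92202928]
```

View pics/s11.png

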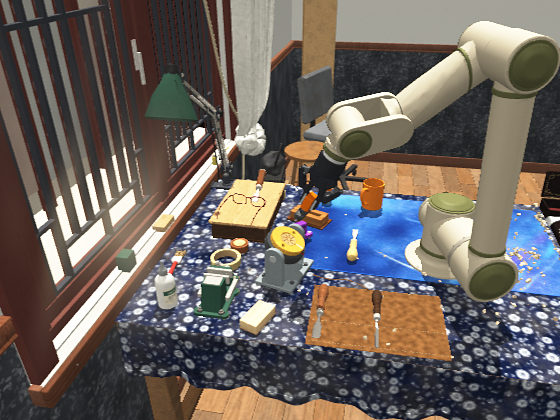

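View pics/t11.png

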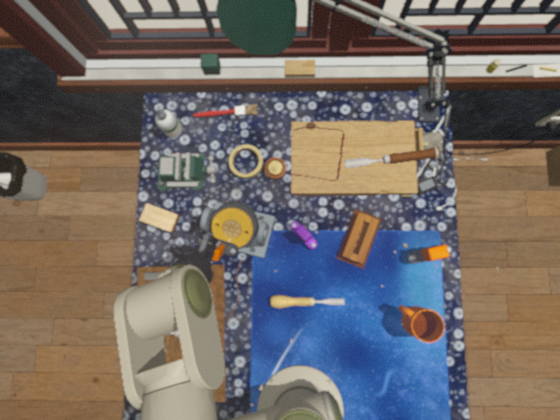

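```bash
python3 - <<'E'
from h import *
a=cv2.imread('pics/t11.png'); cv2.imwrite('pics/t12.png',cv2.resize(a[205:272,332:388],None,fx=9,fy=9,interpolation=cv2.INTER_CUBIC))
a=cv2.imread('pics/s11.png'); cv2.imwrite('pics/s12.png',cv2.resize(a[190:240,285:340],None,fx=11,fy=11,interpolation=cv2.INTER_CUBIC))
for d in env.tip_of('top','stand_seat')+env.tip_of('side','stand_seat'): print(d['point'],d['conf'])
E
```

```text
[234.8, 360.5] 0.55
[214.9, 307.1] 0.64
```

View pics/t12.png

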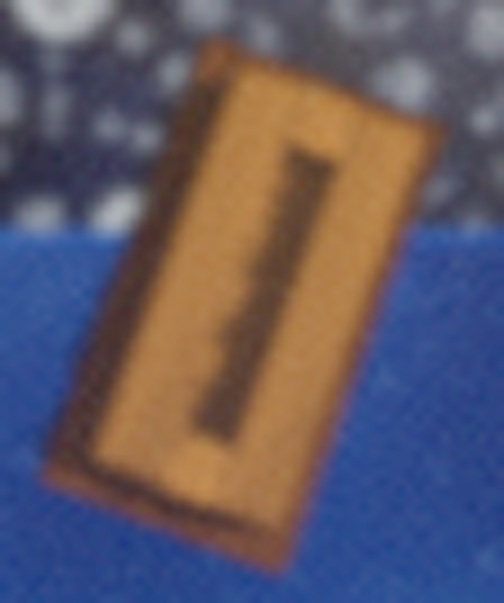

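View pics/s12.png

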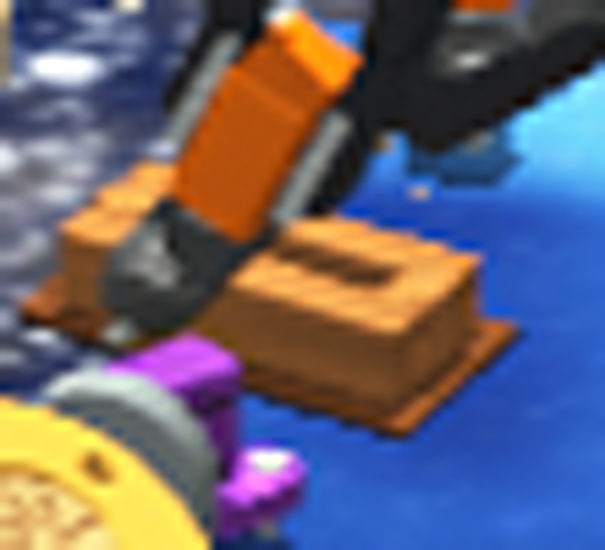

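```bash
python3 - <<'E'
from h import *
px=lambda u,v:(205+(v+.5)/9-.5,332+(u+.5)/9-.5)
P=[ray('top',px(u,v),.034) for u,v in[(312,156),(216,432),(264.5,294.5)]]
d=P[0]-P[1]; print(np.round(P,4),np.linalg.norm(d),np.degrees(np.arctan2(d[1],d[0])))
for s in (47,-47):
    for w in(8,-8):
        pass
# side check: slot ends visible right end near zoom (395,275)
c=P[2]; a=np.radians(-19.8); u=np.array([np.cos(a),np.sin(a)]); v=np.array([-u[1],u[0]])
for su in(-.047,.047):
    for sv in(-.008,.008):
        q=proj('side',[*(c+su*u+sv*v),.034])[0]; print('slot corner side zoom',np.round([(q[1]-285+.5)*11,(q[0]-190+.5)*11]))
for su in(-.065,.065):
    for sv in(-.03,.03):
        q=proj('side',[*(c+su*u+sv*v),.034])[0]; print('top corner side zoom',np.round([(q[1]-285+.5)*11,(q[0]-190+.5)*11]))
s=env.observe();print(s['time_s'])
E
```

```text
[[ 0.4933 -0.1826]
 [ 0.41   -0.1516]
 [ 0.4512 -0.1671]] 0.08889533310034255 -20.410307957585715
slot corner side zoom [413. 265.]
slot corner side zoom [391. 285.]
slot corner side zoom [164. 195.]
slot corner side zoom [141. 215.]
top corner side zoom [491. 250.]
top corner side zoom [409. 329.]
top corner side zoom [150. 155.]
top corner side zoom [ 61. 229.]
19.85
```

```bash
cat > stand.py <<'E'
from h import *
import sys
S=np.array([.4515,-.167,.034]); yaw=np.radians(-20.2); u=np.array([np.cos(yaw),np.sin(yaw),0])
def need(du,hh,off=(-.003,-.0005,-.0152),dospin=True):
    s=env.observe(); R=np.array(s['tool_rot']); p=np.array(s['position'])
    # find spin: projected tool y az = yaw-90
    w=np.array([u[1],-u[0],0])  # az yaw-90
    # y' = cos a*y - sin a*x ; want y' horiz parallel w  => y' . u = 0 
    a=np.arctan2(R[:,1]@u, R[:,0]@u)
    if (np.cos(a)*R[:,1]-np.sin(a)*R[:,0])@w<0: a+=np.pi
    if not dospin: a=0
    ca,sa=np.cos(a),np.sin(a); Rn=R@np.array([[ca,-sa,0],[sa,ca,0],[0,0,1]])
    tgt=S+du*u+np.array([0,0,hh])-Rn@np.array(off)
    d=R.T@(tgt-p)*1000
    print('spin',round(a,4),'move',np.round(d,1),'y_elev',np.round(np.degrees(np.arcsin(Rn[2,1])),2),'x_elev',np.degrees(np.arcsin(Rn[2,0])),'x az',np.degrees(np.arctan2(Rn[1,0],Rn[0,0])),'tgt',np.round(tgt,4),'world u in tool',np.round(R.T@u,3),'up in tool',np.round(R[2],3))
if __name__=='__main__': need(float(sys.argv[1]),float(sys.argv[2]),dospin=len(sys.argv)<4)
E
python3 st.py; python3 stand.py -.0208 .2; python3 stand.py -.0208 .1
```

```text
19.85 q [ 16.67   4.24  98.84 -14.69  56.67  40.09] p [0.4119 0.189  0.2513] tilt 24.28 az -14.4 gw 0.025153266886517547
[[0.2963, 0.8681, 0.3983], [0.9548, -0.2791, -0.1019], [0.0227, 0.4105, -0.9116]] F [-1.1 -0.1 -2.8]
spin 1.6274 move [-328.2  110.7   74.5] y_elev -2.63 x_elev 24.113893472201372 x az -21.377786077795886 tgt [ 0.4404 -0.1628  0.2213] world u in tool [-0.052  0.911  0.409] up in tool [ 0.023  0.41  -0.912]
spin 1.6274 move [-330.5   69.6  165.6] y_elev -2.63 x_elev 24.113893472201372 x az -21.377786077795886 tgt [ 0.4404 -0.1628  0.1213] world u in tool [-0.052  0.911  0.409] up in tool [ 0.023  0.41  -0.912]
```

>>> move_arm --pt "-20 7 4 0.12" --pt "-55 18 12 0.27" --pt "-95 32 21 0.42" --pt "-135 45 30 0.57" --pt "-175 59 40 0.72" --pt "-215 72 49 0.87" --pt "-250 84 57 1.02" --pt "-280 94 64 1.17" --pt "-305 103 69 1.32" --pt "-320 108 73 1.47" --pt "-328 111 74 1.6" --pt "-328 111 74 1.627" --pt "-328 111 74 1.627" --pt "-328 111 74 1.627" --pt "-328 111 74 1.627"

```text
time_s: 21.35
position: [0.4408, -0.1619, 0.2229]
tool_rot: [[0.85, -0.342, 0.4], [-0.33, -0.939, -0.101], [0.41, -0.046, -0.911]]
ft_force: [-0.0, 0.6, -3.5]
grip_width: 0.0253
```

```bash
python3 st.py; python3 stand.py -.0208 .09; python3 - <<'E'
from h import *
for n in('side','top'):
    a=np.mean([env.get_image(n).astype(np.float32) for _ in range(4)],0); np.save(f'pics/{n}_r1.npy',a)
    r0,r1,c0,c1=(150,250,260,360) if n=='side' else (195,275,320,400)
    cv2.imwrite(f'pics/{n}13.png',cv2.resize(a[r0:r1,c0:c1],None,fx=6,fy=6,interpolation=cv2.INTER_CUBIC)[:,:,::-1].clip(0,255).astype(np.uint8))
    cv2.imwrite(f'pics/ring_{n}13.png',cv2.resize(a[200:265,250:325] if n=='side' else a[195:262,198:270],None,fx=8,fy=8,interpolation=cv2.INTER_CUBIC)[:,:,::-1].clip(0,255).astype(np.uint8))
E
```

```text
21.35 q [-40.74   4.68 103.62  13.85  50.47  63.  ] p [ 0.4408 -0.1619  0.2229] tilt 24.38 az -14.2 gw 0.025314446634499315
[[0.8502, -0.342, 0.4002], [-0.33, -0.9386, -0.101], [0.4102, -0.0462, -0.9108]] F [-0.   0.6 -3.5]
spin 0.0034 move [-45.7   6.2 101.5] y_elev -2.73 x_elev 24.204134702009878 x az -21.427243065986644 tgt [ 0.4404 -0.1628  0.1114] world u in tool [0.912 0.003 0.41 ] up in tool [ 0.41  -0.046 -0.911]
```

View pics/side13.png

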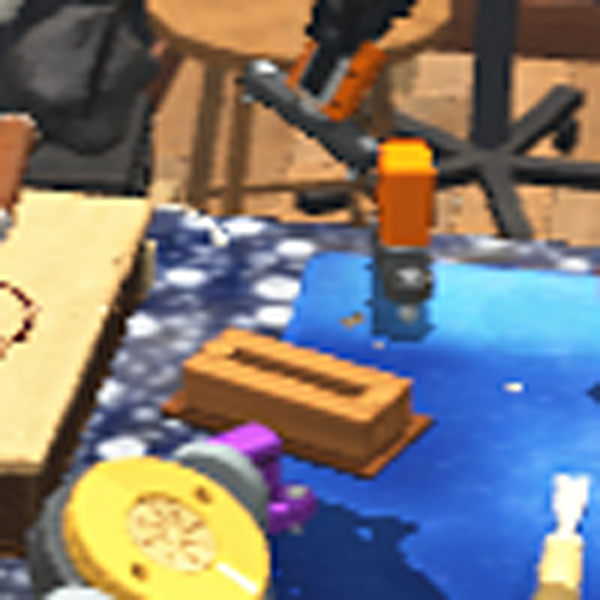

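View pics/top13.png

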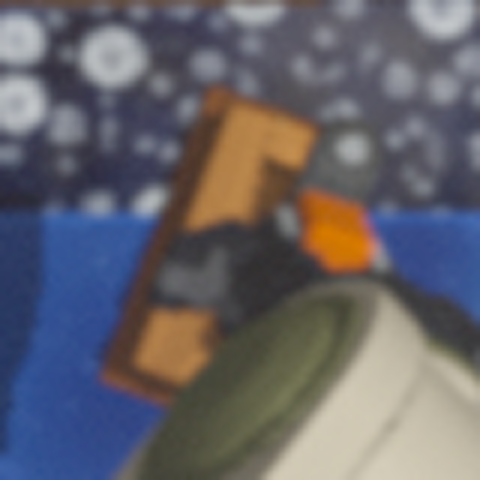

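View pics/ring_side13.png

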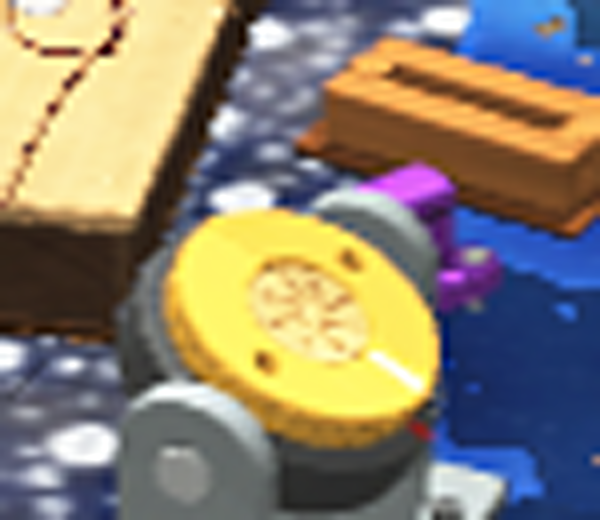

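View pics/ring_top13.png

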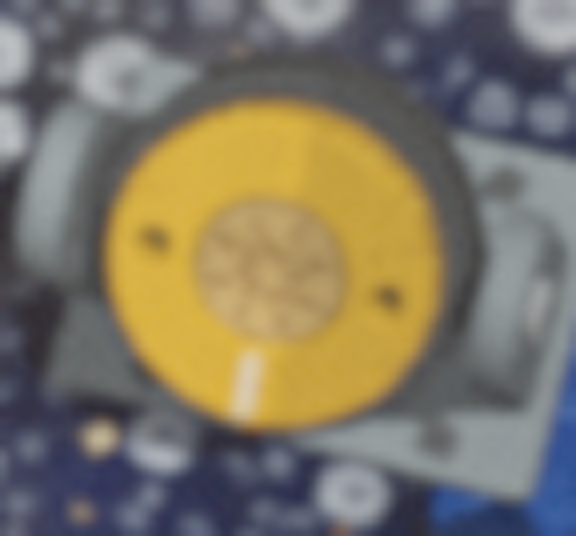

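```bash
python3 - <<'E'
from fit2 import *
p=np.load('ring.npy')
o={'top':[(195+(238.5)/8-.5,198+(153.5)/8-.5),(195+(296.5)/8-.5,198+388.5/8-.5),(195+355.5/8-.5,198+247.5/8-.5),(195+412.5/8-.5,198+240.5/8-.5)],
'side':[(200+362.5/8-.5,250+265.5/8-.5),(200+258.5/8-.5,250+350.5/8-.5),(200+355.5/8-.5,250+375.5/8-.5),(200+388.5/8-.5,250+418.5/8-.5)]}
x,y,z=frame(p[3],p[4],0); y0=y; x0=x  # y0 downslope?
print('downslope',y0, 'initial deg of line about n',(np.degrees(p[5])+180)%360)
for n in o:
    pts=[]
    for q in o[n]:
        f=lambda ab:proj(n,p[:3]+ab[0]*x0+ab[1]*y0)[0]-np.array(q)
        pts.append(least_squares(f,[0,0],x_scale=.01).x)
    pts=np.array(pts)*1e3; 
    # frame: angle of line direction from y0 about +n ; x0 = y x n
    h=pts[1]-pts[0]; l=pts[3]-pts[2]; r=pts[2:].mean(0)
    ang=lambda v:np.degrees(np.arctan2(-v[0],v[1]))
    print(n,np.round(pts,1).tolist(),'line ang',ang(l),'radial',ang(r),'hole axis perp', ang(np.array([-h[1],h[0]])))
im=np.load('pics/side_r1.npy')
r=im[:,:,0]-np.maximum(im[:,:,1],im[:,:,2]); w=np.clip(r[249:258,297:308]-60,0,None); R,Cc=np.mgrid[249:258,297:308]; q=np.array([(w*R).sum(),(w*Cc).sum()])/w.sum(); print('red',q)
for dep,rad in[(.016,.062),(.016,.060),(.017,.057),(.02,.062)]:
    P=p[:3]-dep*z+rad*y0; print('red at downslope pred',proj('side',P)[0])
E
```

```text
downslope [-0.87502933  0.22712507 -0.42747851] initial deg of line about n 54.030914478519435
top [[37.7, -1.3], [-39.0, -2.4], [1.2, 29.1], [-0.0, 48.7]] line ang 3.74773930102 radial -0.883136574129669 hole axis perp -179.15756079070078
side [[39.3, -0.4], [-37.5, -2.2], [0.8, 28.6], [2.2, 48.5]] line ang -4.043301913216265 radial -2.1710510698290557 hole axis perp -178.6700826690244
red [253.06944444 301.79513889]
red at downslope pred [253.82244618 303.65083331]
red at downslope pred [253.43402365 303.09510887]
red at downslope pred [253.0694975  302.12466731]
red at downslope pred [254.69129129 303.09983547]
```

>>> move_arm --pt "-15 2 35 0" --pt "-35 5 78 0" --pt "-46 6 102 0" --pt "-53 7 117 0" --pt "-56 7.4 125 0" --pt "-56 7.4 125 0" --pt "-56 7.4 125 0"

```text
time_s: 22.45
position: [0.4412, -0.1638, 0.0865]
tool_rot: [[0.849, -0.344, 0.401], [-0.332, -0.938, -0.102], [0.411, -0.046, -0.91]]
ft_force: [0.2, 0.4, -2.5]
grip_width: 0.0254
```

```bash
python3 st.py; python3 stand.py -.0208 .0562 x; python3 tq.py; python3 - <<'E'
from h import *
for n in('side','top'):
    a=np.mean([env.get_image(n).astype(np.float32) for _ in range(3)],0); np.save(f'pics/{n}_r2.npy',a)
    r0,r1,c0,c1=(170,240,275,355) if n=='side' else (205,275,325,395)
    cv2.imwrite(f'pics/{n}14.png',cv2.resize(a[r0:r1,c0:c1],None,fx=8,fy=8,interpolation=cv2.INTER_CUBIC)[:,:,::-1].clip(0,255).astype(np.uint8))
E
```

```text
22.45 q [-40.93  18.18 116.36  25.52  25.55  48.58] p [ 0.4412 -0.1638  0.0865] tilt 24.46 az -14.3 gw 0.025423716388220316
[[0.849, -0.3439, 0.4012], [-0.3317, -0.9379, -0.102], [0.4114, -0.0465, -0.9103]] F [ 0.2  0.4 -2.5]
spin 0 move [-4.6 -0.2  7.7] y_elev -2.66 x_elev 24.292902601118247 x az -21.340437737041597 tgt [ 0.4405 -0.1628  0.0776] world u in tool [0.911 0.001 0.412] up in tool [ 0.411 -0.046 -0.91 ]
tau tool [-0.063 -0.335 -0.043] F tool [-1.  -0.3  2.3] 22.45
```

View pics/side14.png

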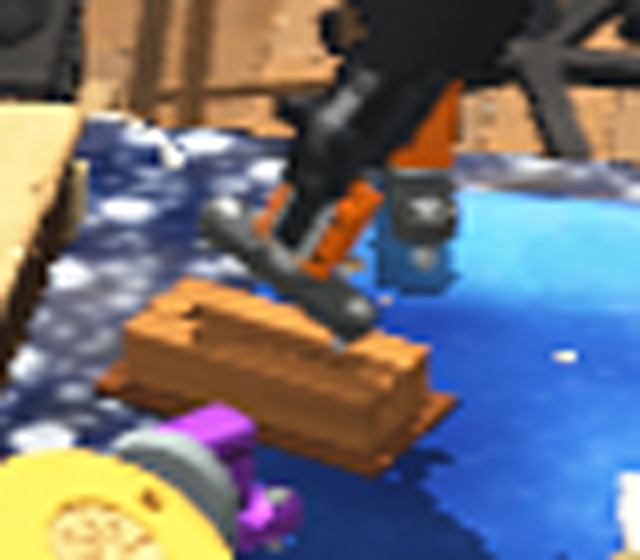

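View pics/top14.png

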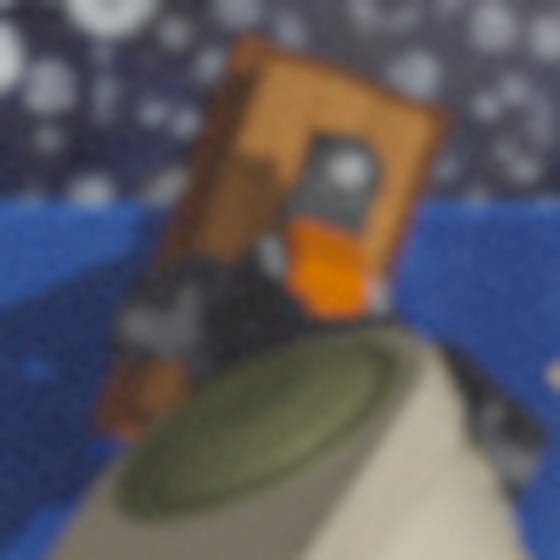

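```bash
cat > pins.py <<'E'
from h import *
from stand import S,u
s=env.observe(); R=np.array(s['tool_rot']); p=np.array(s['position'])
v=np.array([-u[1],u[0],0])
for sx in(1,-1):
    b=p+R@np.array([sx*.038-.003,-.0005,.0388-.0272]); t=p+R@np.array([sx*.038-.003,-.0005,.0388])
    print('bolt',sx,[np.round(proj(n,b)[0],2).tolist() for n in('top','side')],'tip slot coords mm (u,v,h)',np.round([(t-S)@u*1e3,(t-S)@v*1e3,(t-S)[2]*1e3],1))
E
python3 pins.py
```

```text
bolt 1 [[226.17, 367.55], [195.97, 303.66]] tip slot coords mm (u,v,h) [36.7  1.1 31.4]
bolt -1 [[251.78, 356.58], [208.44, 320.16]] tip slot coords mm (u,v,h) [-32.5   2.5   0.2]
```

>>> move_arm --pt "-3 0 3 0" --pt "-6 0 6 0" --pt "-7 0 8 0" --pt "-7 0 8 0" --grip 1 --grip_force 20

```text
time_s: 23.15
position: [0.4384, -0.1624, 0.076]
tool_rot: [[0.849, -0.344, 0.401], [-0.332, -0.938, -0.103], [0.412, -0.046, -0.91]]
ft_force: [-1.6, 0.1, 5.3]
grip_width: 0.0251
```

```bash
python3 tq.py; python3 pins.py; python3 st.py
```

```text
tau tool [-0.1   -0.351  0.01 ] F tool [ 0.8  0.3 -5.5] 23.15
bolt 1 [[227.56, 366.43], [198.71, 304.25]] tip slot coords mm (u,v,h) [34.   1.3 21.1]
bolt -1 [[252.9, 355.58], [211.18, 320.71]] tip slot coords mm (u,v,h) [-35.3   2.7 -10.2]
23.15 q [-41.06  19.32 117.62  27.96  23.42  45.82] p [ 0.4384 -0.1624  0.076 ] tilt 24.47 az -14.3 gw 0.025104306896648193
[[0.8487, -0.3444, 0.4014], [-0.332, -0.9377, -0.1025], [0.4117, -0.0462, -0.9102]] F [-1.6  0.1  5.3]
```

>>> move_arm --pt "1 0 1.5 0" --pt "2 0 3 0" --pt "3 0 4.5 0" --pt "3 0 5 0"

```text
time_s: 23.55
position: [0.4432, -0.1641, 0.0732]
tool_rot: [[0.848, -0.344, 0.402], [-0.331, -0.938, -0.103], [0.413, -0.046, -0.91]]
ft_force: [-5.1, 1.1, 18.9]
grip_width: 0.0254
```

```bash
python3 tq.py; python3 st.py
```

```text
tau tool [-0.208 -0.769 -0.045] F tool [  3.1  -0.1 -19.3] 23.55
23.55 q [-40.75  20.03 117.12  28.06  23.06  45.93] p [ 0.4432 -0.1641  0.0732] tilt 24.54 az -14.4 gw 0.02537971822739595
[[0.8484, -0.3441, 0.4023], [-0.3314, -0.9378, -0.1034], [0.4128, -0.0456, -0.9097]] F [-5.1  1.1 18.9]
```

```bash
python3 - <<'E'
from h import *
a=env.get_image('side'); cv2.imwrite('pics/s15.png',cv2.resize(a[170:240,275:355],None,fx=8,fy=8,interpolation=cv2.INTER_CUBIC)[:,:,::-1])
E
```

```text
(no output)
```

View pics/s15.png

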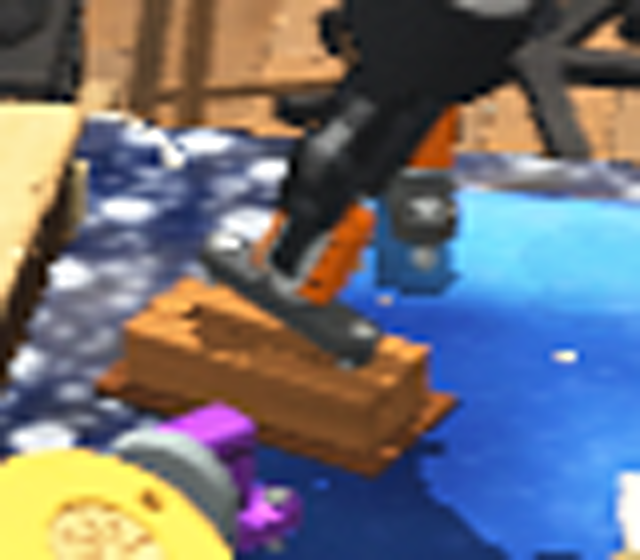

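>>> move_arm --pt "1 0 1.5 0" --pt "2 0 3 0" --pt "3 0 4.5 0" --pt "3 0 6 0"

```text
time_s: 24.0
position: [0.4487, -0.1661, 0.0694]
tool_rot: [[0.848, -0.345, 0.404], [-0.331, -0.938, -0.104], [0.414, -0.045, -0.909]]
ft_force: [1.5, 1.6, 18.5]
grip_width: 0.0252
```

```bash
python3 tq.py; python3 st.py
```

```text
tau tool [0.385 0.361 0.165] F tool [  8.4  -2.8 -16.4] 24.0
24.0 q [-40.41  20.93 116.59  28.37  22.54  45.91] p [ 0.4487 -0.1661  0.0694] tilt 24.64 az -14.5 gw 0.02519345906527044
[[0.8476, -0.3446, 0.4036], [-0.3315, -0.9377, -0.1044], [0.4144, -0.0453, -0.909]] F [ 1.5  1.6 18.5]
```

>>> move_arm --pt "0.7 0 1.5 0" --pt "1.4 0 3 0" --pt "2.1 0 4.5 0" --pt "2.7 0 6 0"

```text
time_s: 24.4
position: [0.4536, -0.1677, 0.0652]
tool_rot: [[0.847, -0.345, 0.404], [-0.331, -0.938, -0.105], [0.415, -0.045, -0.909]]
ft_force: [-1.3, 2.2, 22.4]
grip_width: 0.0251
```

```bash
python3 tq.py; python3 st.py;  python3 - <<'E'
from h import *
a=env.get_image('side'); cv2.imwrite('pics/s16.png',cv2.resize(a[170:240,275:355],None,fx=8,fy=8,interpolation=cv2.INTER_CUBIC)[:,:,::-1])
E
```

```text
tau tool [ 0.208 -0.331  0.083] F tool [  7.5  -2.7 -21.1] 24.4
24.4 q [-40.1   21.82 116.13  28.7   22.04  45.8 ] p [ 0.4536 -0.1677  0.0652] tilt 24.67 az -14.5 gw 0.025097609771556506
[[0.8474, -0.3446, 0.404], [-0.3314, -0.9377, -0.1046], [0.4149, -0.0452, -0.9088]] F [-1.3  2.2 22.4]
```

View pics/s16.png

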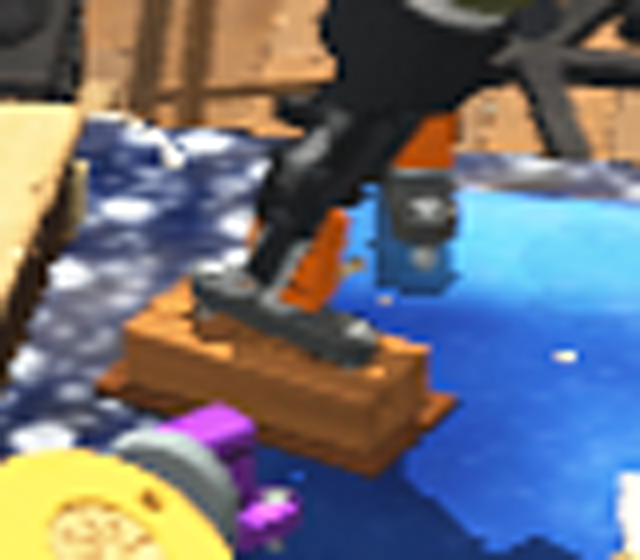

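>>> move_arm --pt "0.5 0 1.5 0" --pt "1 0 3 0" --pt "1.5 0 4.5 0" --pt "2 0 6 0" --pt "2 0 6 0"

```text
time_s: 24.95
position: [0.458, -0.1691, 0.0609]
tool_rot: [[0.847, -0.345, 0.405], [-0.331, -0.938, -0.105], [0.416, -0.045, -0.908]]
ft_force: [0.8, 1.7, 18.7]
grip_width: 0.0254
```

```bash
python3 tq.py; python3 st.py;  python3 - <<'E'
from h import *
a=env.get_image('side'); cv2.imwrite('pics/s17.png',cv2.resize(a[170:240,275:355],None,fx=8,fy=8,interpolation=cv2.INTER_CUBIC)[:,:,::-1])
a=env.get_image('top'); cv2.imwrite('pics/t17.png',cv2.resize(a[205:275,325:395],None,fx=8,fy=8,interpolation=cv2.INTER_CUBIC)[:,:,::-1])
E
```

```text
tau tool [0.295 0.159 0.119] F tool [  7.9  -2.7 -16.9] 24.95
24.95 q [-39.83  22.69 115.77  29.19  21.47  45.5 ] p [ 0.458  -0.1691  0.0609] tilt 24.72 az -14.6 gw 0.02539646197085949
[[0.8471, -0.3445, 0.4047], [-0.3312, -0.9377, -0.105], [0.4157, -0.0451, -0.9084]] F [ 0.8  1.7 18.7]
```

View pics/s17.png

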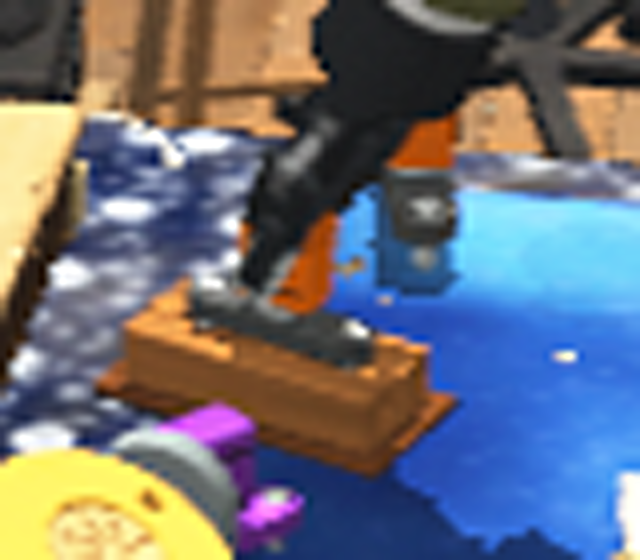

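View pics/t17.png

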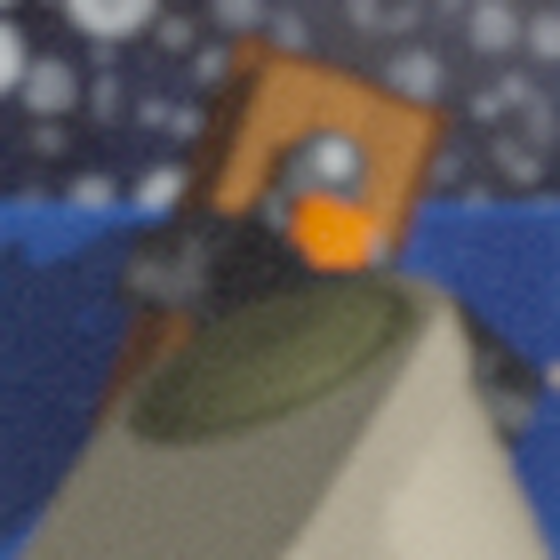

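>>> move_arm --pt "-0.2 0 1 0" --pt "-0.4 0 2 0" --pt "-0.4 0 2 0"

```text
time_s: 25.35
position: [0.4592, -0.1695, 0.0596]
tool_rot: [[0.846, -0.345, 0.406], [-0.331, -0.938, -0.106], [0.418, -0.045, -0.907]]
ft_force: [4.5, 3.6, 23.1]
grip_width: 0.0254
```

```bash
python3 tq.py; python3 st.py
```

```text
tau tool [0.704 0.72  0.085] F tool [ 12.3  -5.9 -19.5] 25.35
25.35 q [-39.77  22.93 115.75  29.65  21.14  45.09] p [ 0.4592 -0.1695  0.0596] tilt 24.84 az -14.6 gw 0.025422555553157263
[[0.8461, -0.3448, 0.4065], [-0.3311, -0.9376, -0.1062], [0.4177, -0.0448, -0.9075]] F [ 4.5  3.6 23.1]
```

>>> move_arm --pt "0 0 -0.5 0" --pt "0 0 -0.5 0" --pt "0 0 -0.5 0" --pt "0 0 -0.5 0" --pt "0 0 -0.5 0" --pt "0 0 -0.5 0" --pt "0 0 -0.5 0" --grip 0.25

```text
time_s: 26.05
position: [0.4565, -0.1678, 0.0574]
tool_rot: [[0.849, -0.344, 0.4], [-0.332, -0.938, -0.101], [0.41, -0.047, -0.911]]
ft_force: [-0.3, 0.2, -0.1]
grip_width: 0.0641
```

```bash
python3 tq.py; python3 st.py;  python3 - <<'E'
from h import *
a=env.get_image('side'); cv2.imwrite('pics/s18.png',cv2.resize(a[170:240,275:355],None,fx=8,fy=8,interpolation=cv2.INTER_CUBIC)[:,:,::-1])
E
```

```text
tau tool [-0.056 -0.174 -0.01 ] F tool [-0.4 -0.1 -0. ] 26.05
26.05 q [-39.82  23.03 116.01  29.44  21.29  45.19] p [ 0.4565 -0.1678  0.0574] tilt 24.37 az -14.2 gw 0.06408358682080532
[[0.8494, -0.3441, 0.4001], [-0.3322, -0.9377, -0.1012], [0.41, -0.0469, -0.9109]] F [-0.3  0.2 -0.1]
```

View pics/s18.png

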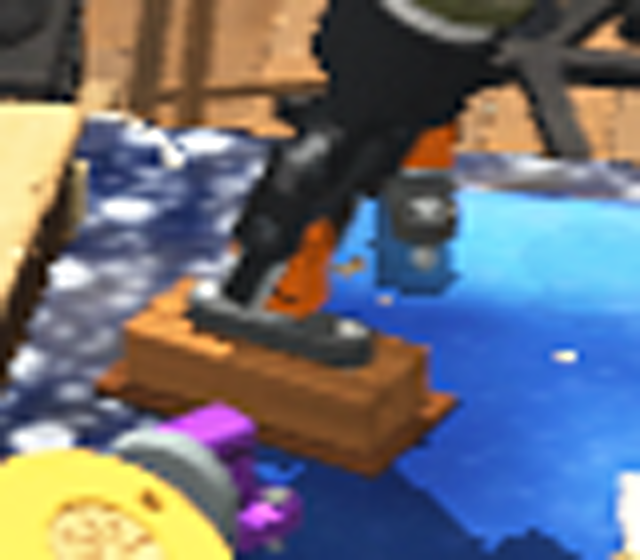

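>>> move_arm --pt "0 0 -10 0" --pt "0 0 -30 0" --pt "0 0 -60 0" --pt "0 0 -100 0" --pt "0 0 -140 0" --pt "0 0 -180 0" --pt "0 0 -200 0" --pt "0 0 -200 0" --pt "0 0 -200 0" --pt "0 0 -200 0"

```text
time_s: 27.1
position: [0.3763, -0.1473, 0.2386]
tool_rot: [[0.85, -0.344, 0.399], [-0.333, -0.938, -0.1], [0.408, -0.048, -0.912]]
ft_force: [0.2, 0.7, -0.2]
grip_width: 0.0641
```

```bash
python3 st.py;  python3 - <<'E'
from h import *
a=env.get_image('side'); cv2.imwrite('pics/s19.png',cv2.resize(a[170:270,255:355],None,fx=6,fy=6,interpolation=cv2.INTER_CUBIC)[:,:,::-1])
a=env.get_image('top'); cv2.imwrite('pics/t19.png',a[:,:,::-1])
E
```

```text
27.1 q [-47.06  -3.77 109.21  15.87  54.89  56.77] p [ 0.3763 -0.1473  0.2386] tilt 24.27 az -14.1 gw 0.06409978321450861
[[0.85, -0.3443, 0.3987], [-0.3329, -0.9377, -0.1], [0.4083, -0.0477, -0.9116]] F [ 0.2  0.7 -0.2]
```

View pics/s19.png

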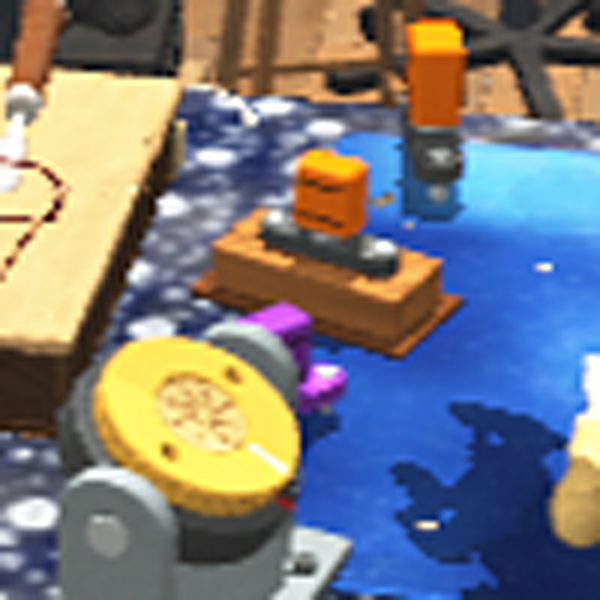

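View pics/t19.png

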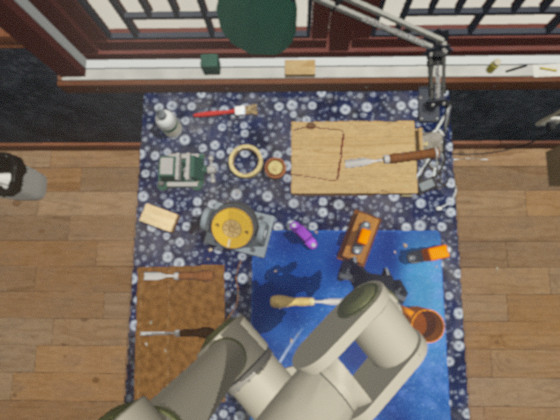

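```bash
python3 - <<'E'
from h import *
a=np.load('pics/top_avg.npy'); b=env.get_image('top').astype(float)
for n,(r,c) in {'tape':(162,245),'tin':(168,275),'block':(218,160),'purple':(234,303),'spanner':(238,360)}.items():
    print(n,np.abs(a[r-14:r+15,c-18:c+19]-b[r-14:r+15,c-18:c+19]).mean().round(1))
print(env.close_job())
E
```

```text
tape 5.2
tin 6.6
block 1.5
purple 3.0
spanner 5.7
the job is handed in; nothing more can be done
None
```

The lock ring is turned home and the spanner is back upright in its stand. I handed the job in at about 27 s of the 61 s allowed.

**What I did**
- **Choosing the spanner:** I took the smaller orange spanner from the stand and left the purple one and the larger orange one alone.
- **Tilting the tool:** The moves cannot tilt the tool directly. I pressed gently against the arm's reach limit until it leaned about 24.4°, within 1° of the ring's measured axis (25.3° from vertical).
- **Pushing the pins in:** The pins went about 12.5 mm into the holes, with no more than about 4 N of contact force. The pictures showed no movement of the white line before I turned.
- **Turning the ring:** I turned it clockwise about 0.95 to 1.0 rad, until the wrist torque jumped to about 2 N m. I took that as the stop, eased off within the play and drew the pins straight out.
- **Putting the spanner back:** The tool was still tilted, so I rested one end of the bar on the stand and let the spanner swing upright in a light 20 N grip. Then I opened the gripper and backed away.

**Last checks**
- **Ring:** Its white line lies within about 2° of the red mark, which is as close as the pictures can tell. The torque jump is the stronger evidence that it reached the stop.
- **Spanner:** It sits flat with its pins in the slot, where it started.
- **Other things:** The tape, tin, sanding block and purple spanner look unmoved in the top view.

**Concerns**
- The wrist force spiked briefly to 79 N (limit 120 N) when the arm reached its limit in free air.
- The spanner shifted about 3 mm in the grip while I worked. I corrected for this using the pictures.

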